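Fetch the crank from the bench box and close the vise with it

ROBOT

A 7-joint arm with a two-finger parallel gripper is mounted at the origin on the work surface. World frame = base frame: x ahead of the robot, y to its left, z up, the work surface at z = 0. Lengths are in m, angles in rad, forces in N, time in s.
With the tool pointing down it reaches from about 0.425 to 0.975 m from the base axis. Payload 16.7 kg.
Tool frame: the origin (TCP) lies midway between the tips of the shut fingers; the grasp point (between the pads) lies 19 mm behind it (grip_point_offset is the distance from the TCP to the grasp point, in m); z points along the fingers, y is the line along which they close (so a half turn about z gives the same grasp; the last joint's range is limited). The gripper opens to 85 mm and grips with 20 to 120 N. Pads are 22 mm wide; open, the fingers measure 114 mm over their backs; the gripper's body (76 mm by 85 mm) begins 54 mm behind the grasp point. The pads swing forward as they close: fully open they stand 13 mm farther back than shut.
Start: joints at [0.971, 0.426, 0.074, 1.606, -0.034, 1.111, -0.067], TCP at [0.294, -0.608, 0.231] pointing down, gripper open.
Joint ranges: [-2.85, 2.85], [-0.5, 2.14], [-1.23, 1.37], [0.21, 2.46], [-1.02, 4.16], [0.16, 2.05], [-2.73, 2.73]. Speed limits (rad/s): [1.89, 1.89, 2.39, 2.39, 3.01, 3.01, 3.01].

INTERFACE

Orientations are given as a unit quaternion [w, x, y, z].
In Python, from cell import observe, read_camera, camera_info, close_job, grip_point_offset gives the robot as it stands.
- The arm moves only by the tool servo_tool, never from a script. Its argument "rows" is a list of rows, each a list of 7 numbers: the finger opening in mm, from 0 to 85.4, then the shift along the tool's x, y, z scaled (see below), then the turn, a rotation vector about the tool's x, y, z scaled (see below). A call has 1 to 20 rows; each row shifts and turns the commanded pose from where the row before left it, along the tool's axes as they then stand; what a row does not reach is not made up. The controller multiplies each number of a shift by 1 m and each number of a turn by 90 degrees. A row lasts 1/12 s, in which the tool goes at most 41.7 mm and 7.16 degrees, less where a joint would pass 70% of its speed; a pose out of reach is approached as far as the arm can. A call with a number of a shift or a turn outside -1 to 1 is refused whole. A call with a gripper value outside its range is refused whole. The fingers move at their own pace and stop on an object; "force" is the grip in N (left out, the last holds). Time passes only in rows, so rows that do not move let the fingers close. It gives the time, the measured TCP pose, the force, the opening and the grip force at its end, in the units of the state.
- observe(): the state, without advancing time (a new reading comes with each control period).
- read_camera(name): name is "side" or "top" or "wrist"; returns the picture (400x640x3 uint8, red, green, blue); there is no depth.
- camera_info(name): a dict with "fov_y" (degrees; the focal length in pixels is half the picture's height over the tangent of half this angle, whatever the lens; pixels are square), "cx", "cy" (the principal point, pixels), "xyz" and "orientation" of the camera in the world. Camera axes: x right, y up, looking along -z (the intrinsics and any distortion apply to the point x, -y, -z); pixel columns grow to the right and rows downward; lengths in m; the calibration is good to about 2 mm. A picture is of the moment at which its call begins: read the wrist's pose just before it. camera_info takes no time and is no camera call; for the wrist camera it gives the pose at the moment of the call.
- close_job(): hands the job in; it is judged then, once.
The state is a dict: "clock": time; "joints": joint angles; "joint_velocities": joint speeds; "joint_efforts": joint torques, N m; "ee_pos": TCP position; "orientation": TCP orientation; "force": force on the tool from outside, world axes, zero at the start; "moment": the same for the moment, N m; "gripper_width": finger opening in m; "finger_force": force on a finger pad.
Only numpy, scipy, OpenCV 4.12 (cv2) and the standard library are available. Lean on these libraries where they do the work, as an engineer would, in place of code of your own. Each camera call takes 0.05 s, during which the arm holds its last target. There are 200 camera calls.

TASK

Lift the flap of the grey bench box and take out the crank, fit it fully down on the upright square spindle of the vise, and wind it clockwise until the moving jaw is tight against the bearing block. Leave the crank on the spindle, leave the pin spanner in the box, shut the flap again, and do not knock the jar, can or wrench aside.

Things in the scene. Friction and masses are not known exactly. Their poses are not given: they have to be found in the camera images.
- bench_box: Open-topped grey sheet-steel box fixed on the bench, 160 (its x) x 290 (its y) x 64 mm high, walls and floor 5 mm thick, closed by the flap. Origin at the centre of its underside; its x axis points away from the robot towards the hinge. The crank and a pin spanner lie flat on its floor, side by side along y, either one left or right, arms pointing roughly along +x.
- flap (a joint): Angle of the box's flap in rad: 0 shut, grows as it is lifted, 1.75 at its stop. It falls shut by its own weight (0.35 kg) from any angle below about 1.5; swung on past upright it leans on its stop and stays open.
- flap_hinge (a point): Hinge line of the flap, above the middle of the box's far (+x) rim, 80 mm from the box centre and 64.5 mm above the bench. The hinge runs along the box's y.
- flap_bar (a point): Middle of the flap's bar handle, a round steel bar 12 mm thick and 122 mm long, parallel to the hinge, held by two side rods 49 mm out beyond the flap's free edge, so that there is an open gap of 43 mm between bar and flap edge (box front when shut). With the flap shut it lies 210 mm from the hinge towards the robot (box -x) and 3 mm above the hinge, with nothing below it; it turns about the hinge with the flap. The flap is a plate 161 x 294 x 6 mm.
- crank: The removable crank (0.35 to 0.55 kg, dark steel, wooden handle). Origin on the hub's axis at its flat underside; z up; x points along the arm to the handle. Hub: a square block 40 x 40 x 36 mm high, sides parallel to x and y, with a square through hole 22 mm wide, sides parallel to x and y, its lower mouth chamfered 3 mm. Arm: 24 mm wide, 12 mm thick, flush with the underside, from the hub to x = 85 mm. Handle: see crank_handle. Lies flat on the box floor at the start.
- crank_handle (a point): Point on the axis of the crank's upright wooden handle, 70 mm from the hub's axis and 40 mm above the crank's underside. The handle is 24 mm thick, reaches from 13 to 57 mm above the underside, and spins freely on its pin.
- vise: Grey vise fixed on the bench. Origin at bench level right below the spindle's axis; its x axis points along the bed from the spindle to the jaws. The gearbox under the spindle is 100 x 100 x 85 mm, with a round steel collar 84 mm across whose top is 90 mm above the bench; bed, jaws and bearing block reach to x = 235 mm, all lower than 85 mm.
- spindle (a joint): Turn of the vise's spindle in rad; grows when it is turned clockwise seen from above, 12.57 at the stop where the jaw is tight. Starts between 1.5 and 4.5 (1.3 to 1.75 turns to go). Friction about 0.1 N m; it stays where it is left.
- spindle_foot (a point): Foot of the upright square spindle, on its axis at the collar's top, 90 mm above the bench. Site axes turn with the spindle: z up, x and y parallel to its flats. The spindle is 18 mm square for 26 mm, then tapers to a 10 mm round tip at 32 mm. The crank's underside comes down to this height when it is fully home.
- jaw (a joint): Travel of the moving jaw in m; 12.5 mm for each turn of the spindle, 0 fully open, 0.025 when tight against the bearing block.
- bearing_block: Dark steel bearing block, 75 x 70 x 51 mm, 0.8 kg, loose on the vise bed against the fixed jaw. Origin at the centre of its underside. To be clamped, not moved.
- spanner: Pin spanner, not to be used: round hub 44 mm across and 20 mm high, flat arm 20 mm wide and 10 mm thick to 82 mm from the hub's axis, no upright handle. Origin on the hub's axis at its underside, x along its arm. Lies in the box beside the crank.
- bolt_jar: Jar with steel lid, 56 mm across, 70 mm high, between box and vise. Origin at the centre of its underside.
- grease_can: Steel can, 84 mm across, 100 mm high, at the robot's right. Origin at the centre of its underside.
- wrench: Steel wrench lying flat in front of the robot, pointing roughly away from it, about 160 mm long and under 15 mm high.

How it is judged:
On the way, in this order (a step that is already met when the one before it is completed fails the run):
1. the flap is raised (value of joint flap above 1 rad), for 0.2 s.
2. the crank is lifted clear of the box (height (world z) of crank above 0.085 m), for 0.1 s.
3. the crank is fully down on the spindle (horizontal distance between crank and spindle_foot below 0.004 m and distance between crank and spindle_foot below 0.006 m and angle between crank's own z axis and vertical below 0.1 rad), for 0.2 s.
4. the jaw is wound tight (value of joint jaw above 0.0242 m), for 0.2 s.
At the end, for the whole second after the job is handed in: The crank is at rest, fully down on the spindle (underside within 6 mm of the collar, axis within 4 mm, tilted less than 0.1 rad); the jaw is tight (travel above 24.2 mm); the bearing block has not moved 10 mm; the flap is shut (below 0.05 rad) (all of step 3 and linear speed of crank below 0.02 m/s and value of joint jaw above 0.0242 m and distance of bearing_block from where it was at the start of the episode below 0.01 m and value of joint flap below 0.05 rad); the robot touches nothing.
It fails at once if the bearing block is knocked out of its place (distance of bearing_block from where it was at the start of the episode above 0.03 m).
It fails at once if the spanner is taken out of the box (height (world z) of spanner above 0.06 m).
It fails at once if the jar, can or wrench is knocked away (distance of any of bolt_jar, grease_can, wrench from where it was at the start of the episode above 0.04 m).
It also fails if it takes over 72 s, if anything falls off the work surface, if the arm or the gripper's body presses on something with over 40 N, if the wrist force passes 120 N, or if a joint passes its speed limit or range.

## Working session

There is one attempt and no reset: what is moved stays moved. The work goes in short steps, Python scripts to look and compute and a tool call to move; the robot and the scene stay as the last step left them, time stands still between calls to the robot, and variables do not carry over. Pictures are saved under pics/ and viewed, at most 10 in all, crops included, and the job is handed in when it is done.

Besides the shell and the picture viewer there is one more tool, called after "Request:" as name(argument=value, ...), one argument or row to a line, values as JSON. servo_tool: Moves the arm, as the interface text tells. Shifts and turns lie within -1 to 1; 1 stands for 1 m of shift or 90 degrees of turn. Its arguments: {"type":"object","properties":{"rows":{"type":"array"},"force":{"type":"number"}},"required":["rows"]}

```bash
mkdir -p pics; ls
python3 - <<'E'
from cell import *
import cv2
print(observe()); print(grip_point_offset)
for n in("top","side","wrist"):
    print(n,camera_info(n)); 
    cv2.imwrite(f"pics/{n}0.png",read_camera(n)[:,:,::-1])
E
```

```text
pics
{'clock': 0.0, 'joints': array([ 0.97049582,  0.42669648,  0.07383411,  1.6066084 , -0.03412702,
        1.1107707 , -0.06710027]), 'joint_velocities': array([-0.00103709, -0.00113126,  0.00030386, -0.00061085,  0.00176325,
       -0.00043671,  0.00021342]), 'joint_efforts': array([-2.28929857e-04, -9.49817705e+01,  3.76120716e+00, -4.63529062e+01,
        1.92753825e-02,  1.01413677e-02,  4.21165771e-05]), 'ee_pos': array([ 0.29390635, -0.60721251,  0.23063316]), 'orientation': array([-5.89705139e-04,  9.74707755e-01,  2.23482478e-01, -1.64481197e-04]), 'force': array([ 0.31668643, -0.02024261,  0.17690776]), 'moment': array([0.01408441, 0.02222856, 0.05310616]), 'finger_force': 0.0, 'gripper_width': 0.08522732846039797}
0.0187
top {'fov_y': 42.533396019855424, 'cx': 318.53244516744206, 'cy': 196.37433630374542, 'xyz': array([ 0.25147792, -0.07630409,  1.34607688]), 'orientation': array([ 0.70548639,  0.07073172, -0.07071158, -0.70163085])}
side {'fov_y': 49.36882615608373, 'cx': 321.1334107409645, 'cy': 199.99089543049328, 'xyz': array([0.12946808, 0.83408387, 0.84045337]), 'orientation': array([-0.1795755 , -0.08740336,  0.42982732,  0.88054629])}
wrist {'fov_y': 67.30726579214196, 'cx': 323.3346418854794, 'cy': 200.36436521380386, 'xyz': array([ 0.35171228, -0.57922573,  0.37339922]), 'orientation': array([ 0.83987349, -0.11192529,  0.07109273, -0.52633741])}
```

View pics/top0.png

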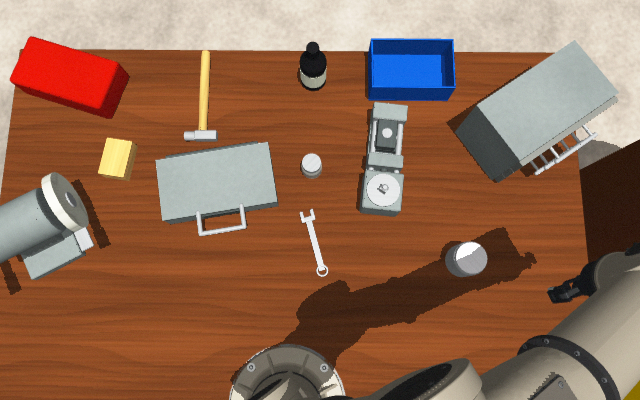

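View pics/side0.png

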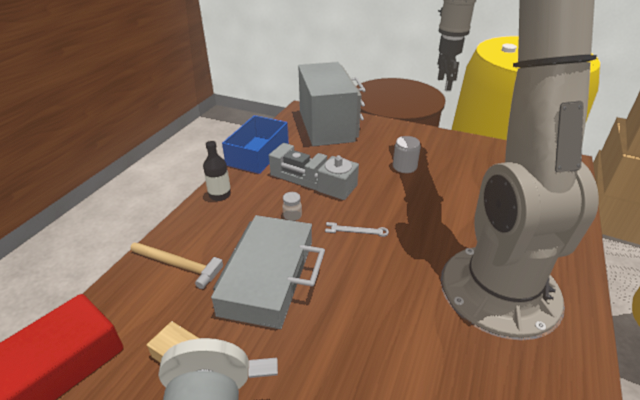

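The top view shows the flap's corners at about (155,158), (268,142), (277,207) and (164,222), and the bar from (200,234) to (245,228). The spindle tip is at (383,187), the jar at (312,165), the can at (467,258) and the wrench from (307,212) to (322,271).

```bash
cat > h.py <<'E'
import numpy as np, cv2
from scipy.spatial.transform import Rotation as R
from cell import *
def rot(q): return R.from_quat(np.r_[q[1:],q[0]])
def ray(ci,u,v):
    f=200/np.tan(np.radians(ci["fov_y"])/2)
    return rot(ci["orientation"]).apply([(u-ci["cx"])/f,-(v-ci["cy"])/f,-1])
def back(ci,u,v,z):
    d=ray(ci,u,v); return ci["xyz"]+d*(z-ci["xyz"][2])/d[2]
def proj(ci,p):
    f=200/np.tan(np.radians(ci["fov_y"])/2)
    c=rot(ci["orientation"]).inv().apply(np.atleast_2d(p)-ci["xyz"])
    return np.c_[ci["cx"]-f*c[:,0]/c[:,2],ci["cy"]+f*c[:,1]/c[:,2]]
E
python3 - <<'E'
from h import *
ci=camera_info("top"); np.set_printoptions(precision=4,suppress=True)
for n,u,v,z in[("NL",155,158,.0675),("NR",268,142,.0675),("FR",277,207,.0675),("FL",164,222,.0675),("barL",200,234.5,.0675),("barR",245,228.5,.0675),("tip",383,187,.122),("colL",364,190,.09),("colR",402,190,.09),("jar",312,163,.07),("can",466,258,.1),("wr1",307,212,.01),("wr2",322,271,.01),("gbFL",360,213,.085),("gbFR",401,215,.085)]:
    print(n,back(ci,u,v,z))
c={}
img=cv2.imread("pics/top0.png")
a=cv2.resize(img[90:225,350:420],None,fx=4.2,fy=4.2,interpolation=cv2.INTER_CUBIC)
b=cv2.resize(img[135:245,145:290],None,fx=3,fy=3,interpolation=cv2.INTER_CUBIC)
o=np.zeros((567,294+435,3),np.uint8);o[:a.shape[0],:294]=a;o[:330,294:]=b
cv2.imwrite("pics/c0.png",o)
E
```

```text
NL [0.6097 0.3465 0.0675]
NR [0.6544 0.0563 0.0675]
FR [0.4832 0.0293 0.0675]
FL [0.4433 0.3124 0.0675]
barL [0.4122 0.2204 0.0675]
barR [0.4279 0.1083 0.0675]
tip [ 0.5243 -0.2328  0.122 ]
colL [ 0.5235 -0.1892  0.09  ]
colR [ 0.524  -0.2842  0.09  ]
jar [ 0.598  -0.0583  0.07  ]
can [ 0.3546 -0.4327  0.1   ]
wr1 [ 0.4806 -0.0453  0.01  ]
wr2 [ 0.3266 -0.0855  0.01  ]
gbFL [ 0.466 -0.179  0.085]
gbFR [ 0.4615 -0.2808  0.085 ]
```

View pics/c0.png

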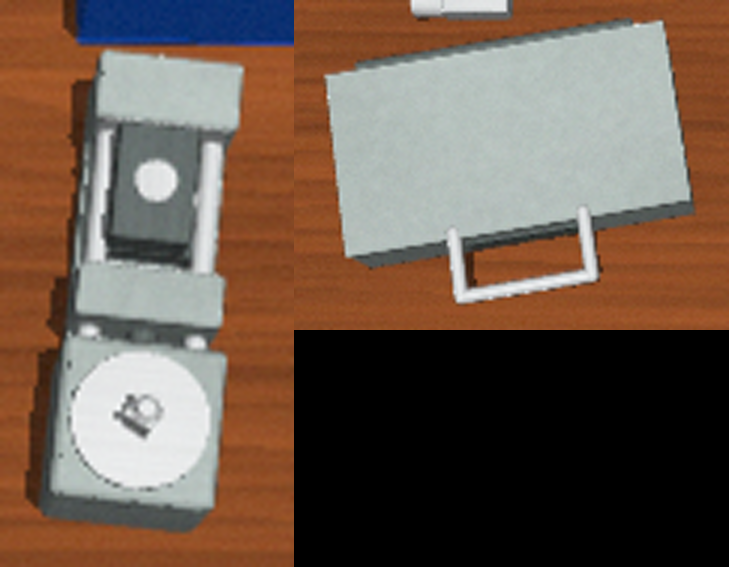

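The crop puts the collar centre at (383.3,189.5), the spindle tip at (385.2,186.9), and refined flap corners at (156,160), (268,142), (277.7,202.7) and (162.3,220.7). The square flats look to be about 35° off the image axes.

Run:
```python
from h import *
from scipy.optimize import least_squares
ci=camera_info("top"); np.set_printoptions(precision=4,suppress=True)
P=[back(ci,*p,.0675) for p in[(156,160),(268,142),(277.7,202.7),(162.3,220.7)]]
for i in range(4): print(P[i],np.linalg.norm(P[i]-P[i-1]))
# flap fit; hinge frame: flap spans x from 0 to -161 (hinge), y +-147
L=np.array([[0,.147],[0,-.147],[-.161,-.147],[-.161,.147]])
def T(p,L): c,s=np.cos(p[2]),np.sin(p[2]); return L@np.array([[c,s],[-s,c]])+p[:2]
r=least_squares(lambda p:(T(p,L)-np.array(P)[:,:2]).ravel(),[.63,.2,0])
print("hinge",r.x,r.fun); print("bar",T(r.x,np.array([[-.21,0],[-.21,.061],[-.21,-.061],[-.08,0]])))
print([back(ci,*p,.0675)for p in[(200,233),(245,226)]])
print("collar",back(ci,383.3,189.5,.09),"tip",back(ci,385.2,186.9,.122))
print("jaw far corners",back(ci,374,104,.08),back(ci,407,106,.08))
```

```text
[0.6044 0.3436 0.0675] 0.1600988480475933
[0.6544 0.0563 0.0675] 0.29154951818356833
[0.4942 0.0278 0.0675] 0.16268116111817663
[0.4466 0.3169 0.0675] 0.2930713954100924
hinge [0.6293 0.1997 0.1687] [ 0.0001  0.001  -0.0004 -0.0016  0.001  -0.     -0.0007  0.0006]
bar [[0.4222 0.1644]
 [0.412  0.2245]
 [0.4325 0.1043]
 [0.5504 0.1862]]
[array([0.416 , 0.2206, 0.0675]), array([0.4343, 0.1086, 0.0675])]
collar [ 0.525  -0.2375  0.09  ] tip [ 0.5246 -0.2381  0.122 ]
jaw far corners [ 0.7554 -0.219   0.08  ] [ 0.7503 -0.3049  0.08  ]
```

```bash
cat >> h.py <<'E'
def plan(wps,pos=None,yaw=None,step=.04,rstep=7.0,w=85):
    """wps: (x,y,z,yaw of tool x,width); tool down. prints rows from commanded/measured pose"""
    o=observe(); p=o["ee_pos"] if pos is None else np.array(pos)
    Rm=rot(o["orientation"]); 
    for q in wps:
        Rt=R.from_euler("z",q[3])*R.from_quat([1,0,0,0])
        rv=(Rm.inv()*Rt).as_rotvec(); d=np.array(q[:3])-p
        n=max(1,int(np.ceil(np.linalg.norm(d)/step)),int(np.ceil(np.degrees(np.linalg.norm(rv))/rstep)))
        print("n",n)
        for i in range(n):
            t=np.array(q[:3])-p
            s=np.round(Rm.inv().apply(t/(n-i)),4); r=(Rm.inv()*Rt).as_rotvec()/(n-i)
            r=np.round(r/(np.pi/2),4)
            print([q[4]]+[float(x)+0. for x in s]+[float(x)+0. for x in r],end=",\n" if i==n-1 else ",")
            p=p+Rm.apply(s); Rm=Rm*R.from_rotvec(r*np.pi/2)
    print("end",p)
E
python3 - <<'E'
from h import *
o=observe();ci=camera_info("wrist");Rt=rot(o["orientation"])
print("cam in tool",Rt.inv().apply(ci["xyz"]-o["ee_pos"]),"look",Rt.inv().apply(rot(ci["orientation"]).apply([0,0,-1])))
plan([(.47,-.25,.26,1.157,60),(.415,.16,.20,1.739,40)])
E
```

```text
cam in tool [ 0.06422325 -0.00020541 -0.14273064] look [-2.62766048e-01 -3.75927288e-04  9.64859504e-01]
n 10
[60, 0.0314, -0.0245, -0.0029, -0.0001, 0.0, -0.045],[60, 0.0331, -0.0222, -0.0029, -0.0001, 0.0, -0.045],[60, 0.0345, -0.0198, -0.0029, -0.0001, 0.0, -0.0449],[60, 0.0359, -0.0173, -0.0029, 0.0, 0.0, -0.045],[60, 0.037, -0.0148, -0.0029, 0.0, 0.0, -0.0449],[60, 0.0379, -0.0121, -0.0029, -0.0001, 0.0, -0.045],[60, 0.0387, -0.0094, -0.0029, 0.0, 0.0, -0.0449],[60, 0.0393, -0.0067, -0.0029, -0.0001, -0.0001, -0.045],[60, 0.0397, -0.0039, -0.003, 0.0, 0.0, -0.0449],[60, 0.0398, -0.001, -0.0029, -0.0001, -0.0001, -0.045],
n 11
[40, 0.0321, -0.0196, 0.0055, 0.0, 0.0, -0.0337],[40, 0.0331, -0.0178, 0.0054, 0.0, 0.0, -0.0337],[40, 0.034, -0.0161, 0.0055, 0.0, 0.0, -0.0337],[40, 0.0348, -0.0142, 0.0054, 0.0, 0.0, -0.0337],[40, 0.0355, -0.0124, 0.0055, 0.0, 0.0, -0.0337],[40, 0.0361, -0.0105, 0.0054, 0.0, 0.0, -0.0337],[40, 0.0366, -0.0086, 0.0055, 0.0, 0.0, -0.0337],[40, 0.037, -0.0066, 0.0054, 0.0, 0.0, -0.0337],[40, 0.0373, -0.0046, 0.0055, 0.0, 0.0, -0.0336],[40, 0.0376, -0.0026, 0.0054, 0.0, 0.0, -0.0337],[40, 0.0376, -0.0007, 0.0055, 0.0, 0.0, -0.0336],
end [0.41499848 0.15998062 0.19996058]
```

Run:
```python
from h import *
plan([(.52,-.24,.26,1.157,60)])
```

```text
n 11
[60, 0.033, -0.0211, -0.0026, -0.0001, 0.0, -0.0409],[60, 0.0343, -0.0189, -0.0026, -0.0001, 0.0, -0.0409],[60, 0.0355, -0.0167, -0.0027, 0.0, 0.0, -0.0409],[60, 0.0365, -0.0144, -0.0026, -0.0001, 0.0, -0.0409],[60, 0.0373, -0.012, -0.0027, 0.0, 0.0, -0.0409],[60, 0.038, -0.0096, -0.0026, 0.0, 0.0, -0.0408],[60, 0.0386, -0.0071, -0.0027, -0.0001, 0.0, -0.0409],[60, 0.0389, -0.0047, -0.0027, 0.0, 0.0, -0.0408],[60, 0.0392, -0.0021, -0.0026, -0.0001, -0.0001, -0.0409],[60, 0.0392, 0.0004, -0.0027, 0.0, 0.0, -0.0408],[60, 0.0391, 0.0029, -0.0026, -0.0001, -0.0001, -0.0409],
end [ 0.52003054 -0.24004723  0.25998593]
```

Request:
servo_tool(
  rows=[
    [60,0.033,-0.021,-0.0026,0,0,-0.041],
    [60,0.034,-0.019,-0.0026,0,0,-0.041],
    [60,0.0355,-0.017,-0.0026,0,0,-0.041],
    [60,0.0365,-0.0145,-0.0026,0,0,-0.041],
    [60,0.037,-0.012,-0.0026,0,0,-0.041],
    [60,0.038,-0.0095,-0.0026,0,0,-0.041],
    [60,0.0385,-0.007,-0.0026,0,0,-0.041],
    [60,0.039,-0.0045,-0.0026,0,0,-0.041],
    [60,0.039,-0.002,-0.0026,0,0,-0.041],
    [60,0.039,0,-0.0026,0,0,-0.041],
    [60,0.039,0.003,-0.0026,0,0,-0.041],
    [60,0,0,0,0,0,0],
    [60,0,0,0,0,0,0],
    [60,0,0,0,0,0,0],
  ],
  force=40,
)

```text
clock: 1.32
ee_pos: [0.5187, -0.2409, 0.2597]
orientation: [-0.0, 0.837, 0.548, -0.0]
force: [-0.6, -0.0, 0.2]
gripper_width: 0.0603
finger_force: 0.0
```

Run:
```python
from h import *
ci=camera_info("wrist");im=read_camera("wrist")[:,:,::-1];cv2.imwrite("pics/w1.png",im)
import json;json.dump({k:np.array(v).tolist() for k,v in ci.items()},open("ci1.json","w"))
print(observe()["ee_pos"],ci,proj(ci,[[.525,-.2378,.122],[.525,-.2378,.09]]))
plan([(.42,.163,.20,1.739,40),(.422,.1644,.055,1.739,40)])
```

```text
[ 0.518384   -0.24155847  0.25968799] {'fov_y': 67.30726579214196, 'cx': 323.3346418854794, 'cy': 200.36436521380386, 'xyz': array([ 0.54344636, -0.18091595,  0.40239559]), 'orientation': array([ 0.9702902 , -0.12948603,  0.02778386, -0.20248052])} [[329.91699382 183.37467765]
 [329.32081955 177.06924081]]
n 11
[40, 0.0301, -0.023, 0.0054, 0.0, 0.0, -0.0336],[40, 0.0313, -0.0213, 0.0054, 0.0, 0.0, -0.0336],[40, 0.0323, -0.0197, 0.0054, 0.0, 0.0, -0.0337],[40, 0.0333, -0.0179, 0.0054, 0.0, 0.0, -0.0336],[40, 0.0342, -0.0161, 0.0054, -0.0001, 0.0, -0.0337],[40, 0.0351, -0.0143, 0.0054, 0.0, 0.0, -0.0336],[40, 0.0358, -0.0124, 0.0055, -0.0001, 0.0, -0.0337],[40, 0.0364, -0.0105, 0.0054, 0.0, 0.0, -0.0336],[40, 0.0368, -0.0086, 0.0055, -0.0001, 0.0, -0.0337],[40, 0.0373, -0.0067, 0.0054, 0.0, 0.0001, -0.0336],[40, 0.0375, -0.0046, 0.0055, -0.0001, 0.0, -0.0337],
n 4
[40, 0.0003, 0.0005, 0.0362, 0.0, 0.0, 0.0],[40, 0.0003, 0.0006, 0.0363, 0.0, 0.0, 0.0],[40, 0.0002, 0.0005, 0.0362, 0.0, 0.0, 0.0],[40, 0.0003, 0.0006, 0.0363, 0.0, 0.0, 0.0],
end [0.42201771 0.16442596 0.05496167]
```

View pics/w1.png

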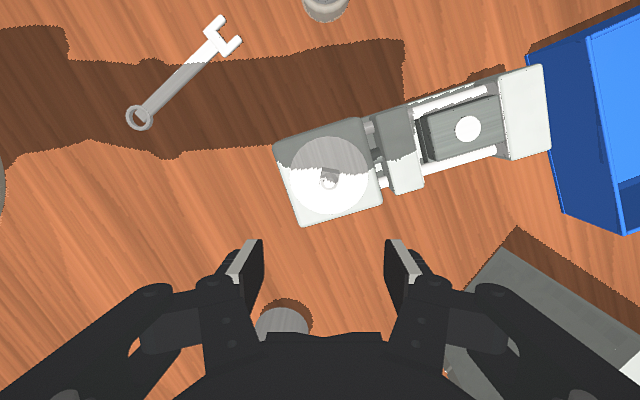

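The spindle is at about (328,182), within 2 px of where I predicted (330,183), so the calibration holds. Next is the bar.

Request:
servo_tool(
  rows=[
    [40,0.03,-0.023,0.0054,0,0,-0.0336],
    [40,0.0315,-0.0215,0.0054,0,0,-0.0336],
    [40,0.0325,-0.0195,0.0054,0,0,-0.0336],
    [40,0.0335,-0.018,0.0054,0,0,-0.0336],
    [40,0.034,-0.016,0.0054,0,0,-0.0336],
    [40,0.035,-0.0145,0.0054,0,0,-0.0336],
    [40,0.036,-0.0125,0.0054,0,0,-0.0336],
    [40,0.0365,-0.0105,0.0054,0,0,-0.0336],
    [40,0.037,-0.0085,0.0054,0,0,-0.0336],
    [40,0.037,-0.0065,0.0054,0,0,-0.0336],
    [40,0.0375,-0.0045,0.0054,0,0,-0.0336],
    [40,0,0,0,0,0,0],
    [40,0,0,0,0,0,0],
    [40,0,0,0,0,0,0],
  ],
)

```text
clock: 2.53
ee_pos: [0.4207, 0.163, 0.2004]
orientation: [0.0, 0.646, 0.764, -0.0]
force: [-0.8, 0.0, 0.4]
gripper_width: 0.0401
finger_force: 0.0
```

Run:
```python
from h import *
ci=camera_info("wrist");im=read_camera("wrist")[:,:,::-1]
c,s=np.cos(.1687),np.sin(.1687)
b=np.array([.4222,.1644,.0675]);y=np.array([-s,c,0])*.061
im=im.copy()
for p in proj(ci,[b-y,b,b+y]): print(p);cv2.circle(im,tuple(int(round(k)) for k in p),4,(0,0,255),1)
a=cv2.imread("pics/w1.png")[130:235,265:390]
o=np.zeros((400,800,3),np.uint8);o[:267,:427]=cv2.resize(im,(427,267));o[:,430:]=cv2.resize(a,(370,400))[:,:370] 
cv2.imwrite("pics/w2.png",o)
plan([(.4222,.1644,.048,1.739,40)])
```

```text
[327.4281761  249.76362514]
[327.55559264 190.05058692]
[327.6982643 123.1883227]
n 4
[40, 0.0004, 0.0004, 0.0381, 0.0, 0.0001, -0.0003],[40, 0.0004, 0.0004, 0.0381, 0.0, 0.0001, -0.0004],[40, 0.0003, 0.0004, 0.0382, 0.0, 0.0, -0.0003],[40, 0.0004, 0.0004, 0.0381, -0.0001, 0.0001, -0.0004],
end [0.42216861 0.16439678 0.04800101]
```

View pics/w2.png

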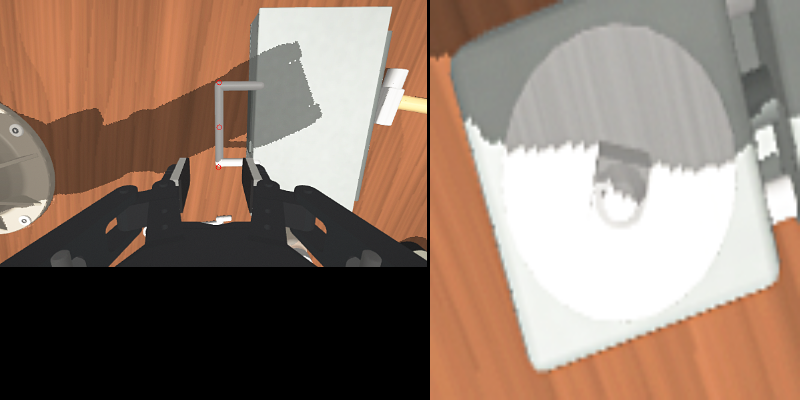

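The marks fall on the bar, so the fit is right. I'll descend and grip.

Request:
servo_tool(
  rows=[
    [40,0.0005,0.0005,0.038,0,0,0],
    [40,0.0005,0.0005,0.038,0,0,0],
    [40,0,0,0.038,0,0,0],
    [40,0,0,0.038,0,0,0],
    [40,0,0,0,0,0,0],
    [0,0,0,0,0,0,0],
    [0,0,0,0,0,0,0],
    [0,0,0,0,0,0,0],
    [0,0,0,0,0,0,0],
    [0,0,0,0,0,0,0],
    [0,0,0,0,0,0,0],
  ],
  force=30,
)

```text
clock: 3.5
ee_pos: [0.4247, 0.1657, 0.0519]
orientation: [0.002, 0.646, 0.764, 0.003]
force: [9.7, -0.4, -2.3]
gripper_width: 0.0106
finger_force: 30.5
```

Run:
```python
from h import *
o=observe();print(o["ee_pos"],o["force"],o["gripper_width"],o["finger_force"])
# arc: tool frame y vs box x; z down
Rm=rot(o["orientation"]);bx=np.array([np.cos(.1687),np.sin(.1687),0])
print(Rm.inv().apply(bx))
r=np.hypot(.210,.003);a0=np.arctan2(.003,.210);A=np.linspace(0,1.72,17)
P=np.c_[-r*np.cos(A+a0),r*np.sin(A+a0)]
print(np.round(np.diff(P,axis=0),4).tolist())
```

```text
[0.42474265 0.1656538  0.05185329] [ 9.68515995 -0.3874489  -2.305751  ] 0.010604027798181807 30.45282393693924
[0.00159307 0.99997132 0.00740365]
[[0.0015, 0.0225], [0.0039, 0.0222], [0.0063, 0.0217], [0.0086, 0.0209], [0.0108, 0.0198], [0.0128, 0.0186], [0.0148, 0.0171], [0.0165, 0.0154], [0.0181, 0.0135], [0.0194, 0.0115], [0.0205, 0.0094], [0.0214, 0.0071], [0.0221, 0.0048], [0.0224, 0.0024], [0.0226, -0.0001], [0.0224, -0.0025]]
```

Request:
servo_tool(
  rows=[
    [0,0,0.003,0,0,0,0],
    [0,0,0.0015,-0.0225,0,0,0],
    [0,0,0.004,-0.022,0,0,0],
    [0,0,0.0063,-0.0217,0,0,0],
    [0,0,0.0086,-0.0209,0,0,0],
    [0,0,0.0108,-0.0198,0,0,0],
    [0,0,0.0128,-0.0186,0,0,0],
    [0,0,0.0148,-0.0171,0,0,0],
    [0,0,0.0165,-0.0154,0,0,0],
    [0,0,0.018,-0.0135,0,0,0],
    [0,0,0.0194,-0.0115,0,0,0],
    [0,0,0.0205,-0.0094,0,0,0],
    [0,0,0,0,0,0,0],
  ],
)

```text
clock: 4.58
ee_pos: [0.5588, 0.1893, 0.246]
orientation: [0.001, 0.645, 0.764, 0.003]
force: [-9.6, -3.7, 20.1]
gripper_width: 0.0108
finger_force: 32.9
```

Run:
```python
from h import *
o=observe();print(o["ee_pos"],o["force"],o["moment"],o["gripper_width"])
print(o["orientation"])
```

```text
[0.55883192 0.18927983 0.24603128] [-9.60764273 -3.69961051 20.05587109] [-0.62108182  1.89779319  0.10494807] 0.01082182568015087
[0.00119196 0.64528196 0.7639375  0.00304438]
```

Request:
servo_tool(
  rows=[
    [0,0,0.019,-0.009,0,0,0],
    [0,0,0.022,-0.006,0,0,0],
    [0,0,0.0224,-0.0025,0,0,0],
    [0,0,0.0226,0,0,0,0],
    [0,0,0.02,0.002,0,0,0],
    [0,0,0,0,0,0,0],
    [0,0,0,0,0,0,0],
  ],
)

```text
clock: 5.17
ee_pos: [0.6611, 0.207, 0.26]
orientation: [0.0, 0.645, 0.764, 0.002]
force: [-1.3, 2.8, 4.4]
gripper_width: 0.0105
finger_force: 32.5
```

Run:
```python
from h import *
o=observe();p=o["ee_pos"];print(p,o["force"],o["gripper_width"])
d=p[:2]-[.6293,.1997];print("ang",np.arctan2(p[2]+.0165-.0645,-(d@[np.cos(.1687),np.sin(.1687)])))
```

```text
[0.66113372 0.20698019 0.25998537] [-1.26739889  2.79254384  4.392416  ] 0.010467023315103014
ang 1.723404297420265
```

Request:
servo_tool(
  rows=[
    [40,0,0,0,0,0,0],
    [40,0,0,0,0,0,0],
    [40,0,0,0,0,0,0],
    [40,0,0,0,0,0,0],
    [40,0,0,-0.02,0,0,0],
    [40,0,0,-0.03,0,0,0],
    [40,0,0,-0.02,0,0,0],
    [60,0.01,-0.03,0,0,0,0],
    [60,0.01,-0.04,0,0,0,0],
    [60,0.01,-0.04,0,0,0,0],
    [60,0.005,-0.01,0,0,0,0],
    [60,0,0,0,0,0,0],
    [60,0,0,0,0,0,0],
    [60,0,0,0,0,0,0],
  ],
)

```text
clock: 6.33
ee_pos: [0.5364, 0.2199, 0.3267]
orientation: [0.0, 0.645, 0.764, 0.0]
force: [-0.2, -0.7, -0.4]
gripper_width: 0.06
finger_force: 0.0
```

Run:
```python
from h import *
import json
ci=camera_info("wrist");im=read_camera("wrist")[:,:,::-1]
cv2.imwrite("pics/w3.png",im);json.dump({k:np.array(v).tolist() for k,v in ci.items()},open("ci3.json","w"))
print(observe()["ee_pos"],observe()["orientation"])
cv2.imwrite("pics/top3.png",read_camera("top")[:,:,::-1])
```

```text
[0.53657586 0.21990528 0.32638799] [-6.21425915e-05  6.45304755e-01  7.63925238e-01  2.28346573e-05]
```

View pics/w3.png

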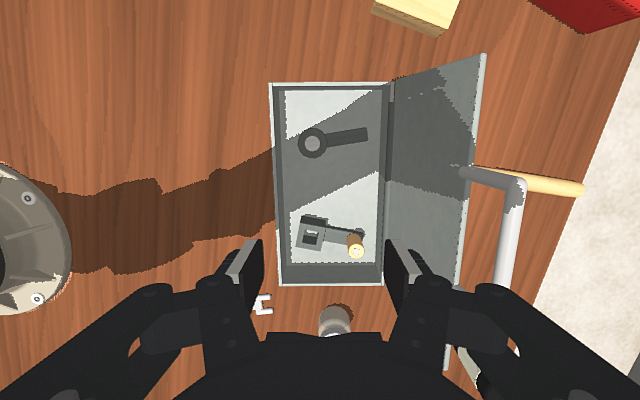

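The flap stays open. The crank is in the near-right part of the box, with its hub at about (312,232) and its handle top at about (356,251). I'll zoom on the crank and the spindle.

Run:
```python
import cv2,numpy as np
a=cv2.imread("pics/w3.png")[200:275,280:380];b=cv2.imread("pics/w1.png")[155:205,300:350]
o=np.zeros((450,800,3),np.uint8);o[:300,:400]=cv2.resize(a,None,fx=4,fy=4,interpolation=cv2.INTER_CUBIC)
o[:400,400:]=cv2.resize(b,None,fx=8,fy=8,interpolation=cv2.INTER_CUBIC);cv2.imwrite("pics/c3.png",o)
```

```text
(no output)
```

View pics/c3.png

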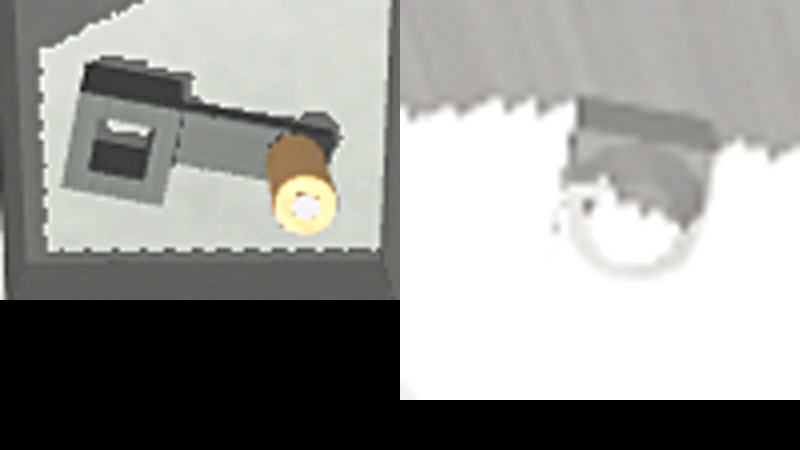

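The hub's top corners are at (301,223), (326,226.5), (321,251) and (296,247), and the handle top is at (356.2,251.7). The spindle's face foot edge runs from (322.5,166.9) to (339.4,170.6).

Run:
```python
from h import *
import json
np.set_printoptions(precision=4,suppress=True)
ld=lambda f:{k:np.array(v) if isinstance(v,list) else v for k,v in json.load(open(f)).items()}
c3,c1=ld("ci3.json"),ld("ci1.json")
Q=np.array([back(c3,*p,.041) for p in[(301,223.25),(326,226.5),(321,251.25),(295.75,246.75)]])
print(Q,[np.linalg.norm(Q[i]-Q[i-1]) for i in range(4)]);h=Q.mean(0);k=back(c3,356.25,251.75,.062)
print("hub",h,"handle",k,np.linalg.norm((k-h)[:2]),"yaw",np.arctan2(*(k-h)[1::-1]))
for a,b in((0,1),(3,2)): d=Q[b]-Q[a];print(np.arctan2(d[1],d[0]))
for a,b in((0,3),(1,2)): d=Q[b]-Q[a];print(np.arctan2(d[1],d[0])+np.pi/2)
e=back(c1,322.5,166.9,.09);f=back(c1,339.4,170.6,.09);d=f-e;print("foot",e,f,np.linalg.norm(d),np.degrees(np.arctan2(d[1],d[0])))
e=back(c1,322.5,171.2,.116);f=back(c1,339.2,173.8,.116);d=f-e;print("top",e,f,np.linalg.norm(d),np.degrees(np.arctan2(d[1],d[0])))
# whole-square check: predicted foot/top corners at 3 yaws
```

```text
[[0.5155 0.129  0.041 ]
 [0.5535 0.1302 0.041 ]
 [0.5528 0.0888 0.041 ]
 [0.5132 0.0897 0.041 ]] [np.float64(0.039353349160959825), np.float64(0.03808958512866391), np.float64(0.04139092930077094), np.float64(0.039648728893739195)]
hub [0.5338 0.1094 0.041 ] handle [0.6027 0.1063 0.062 ] 0.0690310938000922 yaw -0.04485966245679007
0.03154101720052099
-0.022622334133821958
-0.05827901166217342
-0.017498269759203877
foot [ 0.5227 -0.225   0.09  ] [ 0.5374 -0.2357  0.09  ] 0.018154763391678208 -35.99467185574636
top [ 0.5228 -0.2252  0.116 ] [ 0.5365 -0.2339  0.116 ] 0.016306052072375638 -32.5064359098866
```

Everything agrees: the hub measures about 40 mm square, the handle is 69 mm from the hub's axis, and the spindle face is 18 mm wide with its centre at (.525,-.238). Next is the approach to the hub.

Run:
```python
from h import *
Y=np.pi-.03
plan([(.534,.1094,.22,Y,60),(.534,.1094,.10,Y,60)])
```

```text
n 12
[60, -0.0091, -0.0017, 0.0088, 0.0, 0.0, -0.0728],[60, -0.0088, -0.0028, 0.0089, 0.0, 0.0, -0.0728],[60, -0.0084, -0.0038, 0.0088, 0.0, 0.0, -0.0728],[60, -0.0079, -0.0047, 0.0089, 0.0, 0.0, -0.0728],[60, -0.0073, -0.0056, 0.0088, 0.0, 0.0, -0.0728],[60, -0.0067, -0.0064, 0.0089, 0.0, 0.0, -0.0728],[60, -0.0059, -0.0071, 0.0088, 0.0, 0.0, -0.0729],[60, -0.0051, -0.0077, 0.0089, 0.0, -0.0001, -0.0728],[60, -0.0041, -0.0082, 0.0088, 0.0, 0.0, -0.0729],[60, -0.0032, -0.0086, 0.0089, 0.0, -0.0001, -0.0728],[60, -0.0022, -0.009, 0.0088, 0.0, 0.0, -0.0729],[60, -0.0011, -0.0091, 0.0089, 0.0, -0.0001, -0.0728],
n 3
[60, 0.0, 0.0, 0.04, 0.0, 0.0, 0.0],[60, 0.0, 0.0, 0.04, 0.0, 0.0, 0.0],[60, 0.0, 0.0, 0.04, 0.0, 0.0, 0.0],
end [0.53402939 0.10943132 0.09999638]
```

Request:
servo_tool(
  rows=[
    [60,-0.009,-0.0017,0.0088,0,0,-0.0728],
    [60,-0.0088,-0.0028,0.0088,0,0,-0.0728],
    [60,-0.0084,-0.0038,0.0088,0,0,-0.0728],
    [60,-0.008,-0.0047,0.0088,0,0,-0.0728],
    [60,-0.0073,-0.0056,0.0088,0,0,-0.0728],
    [60,-0.0067,-0.0064,0.0088,0,0,-0.0728],
    [60,-0.006,-0.0071,0.0088,0,0,-0.0728],
    [60,-0.005,-0.0077,0.0088,0,0,-0.0728],
    [60,-0.004,-0.0082,0.0088,0,0,-0.0728],
    [60,-0.0032,-0.0086,0.0088,0,0,-0.0728],
    [60,-0.0022,-0.009,0.0088,0,0,-0.0728],
    [60,-0.001,-0.009,0.0088,0,0,-0.0728],
    [60,0,0,0,0,0,0],
    [60,0,0,0,0,0,0],
    [60,0,0,0,0,0,0],
    [60,0,0,0,0,0,0],
  ],
)

```text
clock: 7.77
ee_pos: [0.5336, 0.1108, 0.2214]
orientation: [0.0, 0.016, 1.0, 0.0]
force: [-0.8, 0.3, 0.1]
gripper_width: 0.0601
finger_force: 0.0
```

Run:
```python
from h import *
np.set_printoptions(precision=4,suppress=True)
ci=camera_info("wrist");im=read_camera("wrist")[:,:,::-1].copy()
c,s=np.cos(-.03),np.sin(-.03);L=np.array([[.02,.02],[.02,-.02],[-.02,-.02],[-.02,.02],[.07,0]])
W=np.c_[L@np.array([[c,s],[-s,c]])+[.5338,.1094],[.041]*4+[.062]]
for p in proj(ci,W): cv2.circle(im,tuple(int(round(k)) for k in p),3,(0,0,255),1)
cv2.imwrite("pics/w4.png",im);print(observe()["ee_pos"],proj(ci,W))
plan([(.534,.1094,.10,np.pi-.03,60)])
```

```text
[0.5335 0.1108 0.2214] [[340.6243 201.0617]
 [304.7466 201.129 ]
 [304.0809 165.4071]
 [341.1145 165.3377]
 [322.7639 250.3821]]
n 4
[60, -0.0001, -0.0004, 0.0303, 0.0001, 0.0001, -0.0002],[60, -0.0001, -0.0003, 0.0304, 0.0, 0.0001, -0.0002],[60, -0.0002, -0.0004, 0.0303, 0.0001, 0.0001, -0.0001],[60, -0.0001, -0.0003, 0.0304, 0.0, 0.0002, -0.0002],
end [0.534  0.1094 0.1   ]
```

View pics/w4.png

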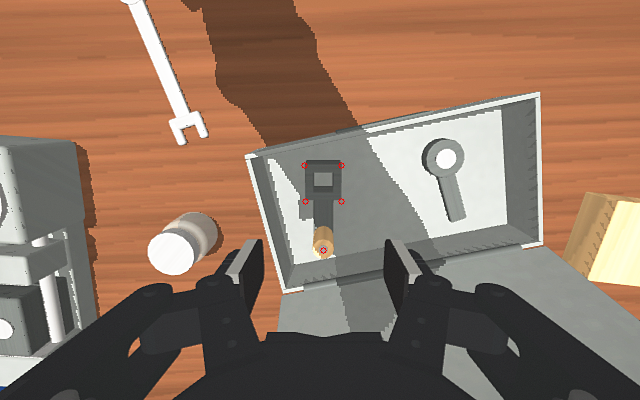

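The overlay sits on the hub and the handle. I'll go down and grip.

Request:
servo_tool(
  rows=[
    [60,0,-0.0005,0.035,0,0,0],
    [60,0,-0.0005,0.035,0,0,0],
    [60,0,-0.0004,0.035,0,0,0],
    [60,0,0,0.035,0,0,0],
    [60,0,0,0.035,0,0,0],
    [60,0,0,0.02,0,0,0],
    [60,0,0,0.012,0,0,0],
    [60,0,0,0.005,0,0,0],
    [60,0,0,0,0,0,0],
    [60,0,0,0,0,0,0],
    [20,0,0,0,0,0,0],
    [20,0,0,0,0,0,0],
    [20,0,0,0,0,0,0],
    [20,0,0,0,0,0,0],
    [20,0,0,0,0,0,0],
  ],
  force=90,
)

```text
clock: 9.07
ee_pos: [0.5342, 0.1089, 0.0106]
orientation: [0.001, 0.015, 1.0, 0.0]
force: [-3.4, 0.5, 14.2]
gripper_width: 0.0387
finger_force: 90.7
```

Request:
servo_tool(
  rows=[
    [20,0,0,-0.005,0,0,0],
    [20,0,0,-0.015,0,0,0],
    [20,0,0,-0.025,0,0,0],
    [20,0,0,-0.03,0,0,0],
    [20,0,0,-0.03,0,0,0],
    [20,0,0,-0.03,0,0,0],
    [20,0,0,-0.025,0,0,0],
    [20,0,0,-0.015,0,0,0],
    [20,0,0,0,0,0,0],
    [20,0,0,0,0,0,0],
  ],
)

```text
clock: 9.9
ee_pos: [0.5332, 0.1082, 0.1844]
orientation: [0.001, 0.015, 1.0, -0.0]
force: [-0.7, -0.2, -6.5]
gripper_width: 0.0385
finger_force: 91.4
```

Run:
```python
from h import *
np.set_printoptions(precision=4,suppress=True)
ci=camera_info("wrist");im=read_camera("wrist")[:,:,::-1];cv2.imwrite("pics/w5.png",im)
o=observe();print(o["ee_pos"],o["force"],o["gripper_width"],o["orientation"])
Y=np.radians(145)
plan([(.5249,-.2378,.19,Y,20)],step=.03)
```

```text
[0.5327 0.1081 0.1834] [-0.2959 -0.3851 -4.7743] 0.03856446792014659 [-0.0001  0.015   0.9999 -0.0003]
n 12
[20, -0.0002, -0.0288, -0.0005, 0.0, 0.0, 0.0308],[20, -0.0016, -0.0288, -0.0005, 0.0, 0.0, 0.0308],[20, -0.003, -0.0287, -0.0005, 0.0, 0.0, 0.0308],[20, -0.0044, -0.0285, -0.0005, 0.0, 0.0, 0.0308],[20, -0.0058, -0.0282, -0.0005, 0.0, 0.0, 0.0308],[20, -0.0071, -0.0279, -0.0006, -0.0001, 0.0, 0.0308],[20, -0.0085, -0.0276, -0.0006, 0.0, 0.0, 0.0308],[20, -0.0098, -0.0271, -0.0005, -0.0001, 0.0, 0.0308],[20, -0.0111, -0.0266, -0.0006, 0.0, 0.0, 0.0308],[20, -0.0123, -0.0261, -0.0005, -0.0001, 0.0, 0.0309],[20, -0.0136, -0.0254, -0.0006, 0.0, 0.0, 0.0308],[20, -0.0148, -0.0248, -0.0005, -0.0001, 0.0, 0.0309],
end [ 0.5249 -0.2378  0.19  ]
```

View pics/w5.png

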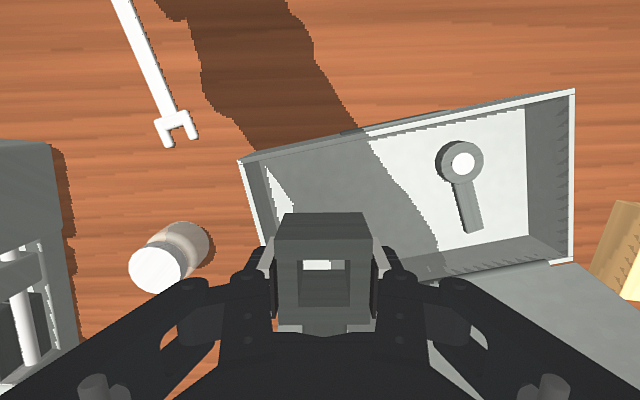

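The crank is held square. The hub's top near edge spans (274–370, 240) and its bottom near edge (285–362, 213). From these I'll work out the offset of the hub's axis in the tool frame.

Run:
```python
from h import *
np.set_printoptions(precision=4,suppress=True)
o=observe();ci=camera_info("wrist");Rm=rot(o["orientation"])
f=200/np.tan(np.radians(ci["fov_y"])/2)
def pt(u,v,dep): return Rm.inv().apply(ci["xyz"]+ray(ci,u,v)*dep-o["ee_pos"])
print("top edge",pt(322,240,f*.04/96),"bot",pt(323.5,213,f*.04/77))
for z in(-.030,-.033,-.036,-.039): # tool z of hub top / bottom: intersect
    t=lambda u,v,z:(lambda c,d:c+d*(z-c[2])/d[2])(Rm.inv().apply(ci["xyz"]-o["ee_pos"]),Rm.inv().apply(ray(ci,u,v)))
    print(z,"top edge x",t(322,240,z),"width",t(370,240,z)[1]-t(274,240,z)[1],"bot edge x",t(322,213,z+.036),t(362,213,z+.036)[1]-t(285,213,z+.036)[1],"hole",t(297,260,z),t(350,307,z))
```

```text
top edge [ 0.0194 -0.0013 -0.0262] bot [ 0.021  -0.0006  0.0062]
-0.03 top edge x [ 0.021  -0.0012 -0.03  ] width 0.03868594396377121 bot edge x [ 0.021  -0.0014  0.006 ] 0.039935182338979164 hole [ 0.0122 -0.0115 -0.03  ] [-0.0099  0.0108 -0.03  ]
-0.033 top edge x [ 0.0222 -0.0012 -0.033 ] width 0.037656256040004124 bot edge x [ 0.022  -0.0014  0.003 ] 0.039129559231941266 hole [ 0.0137 -0.0112 -0.033 ] [-0.0079  0.0105 -0.033 ]
-0.036 top edge x [ 0.0235 -0.0012 -0.036 ] width 0.03662656811623703 bot edge x [ 0.0229 -0.0014  0.    ] 0.038323936124903354 hole [ 0.0151 -0.0109 -0.036 ] [-0.0058  0.0101 -0.036 ]
-0.039 top edge x [ 0.0247 -0.0012 -0.039 ] width 0.03559688019246995 bot edge x [ 0.0239 -0.0014 -0.003 ] 0.03751831301786544 hole [ 0.0166 -0.0107 -0.039 ] [-0.0037  0.0098 -0.039 ]
```

Request:
servo_tool(
  rows=[
    [20,0,-0.029,0,0,0,0.0308],
    [20,-0.0015,-0.029,0,0,0,0.0308],
    [20,-0.003,-0.0287,0,0,0,0.0308],
    [20,-0.0044,-0.0285,0,0,0,0.0308],
    [20,-0.0058,-0.0282,0,0,0,0.0308],
    [20,-0.007,-0.028,0,0,0,0.0308],
    [20,-0.0085,-0.0276,0,0,0,0.0308],
    [20,-0.0098,-0.027,0,0,0,0.0308],
    [20,-0.011,-0.0266,0,0,0,0.0308],
    [20,-0.0123,-0.026,0,0,0,0.0308],
    [20,-0.0136,-0.0254,0,0,0,0.0308],
    [20,-0.0148,-0.0248,0,0,0,0.0308],
    [20,0,0,0.02,0,0,0],
    [20,0,0,0,0,0,0],
    [20,0,0,0,0,0,0],
    [20,0,0,0,0,0,0],
  ],
)

```text
clock: 11.28
ee_pos: [0.5249, -0.2364, 0.1635]
orientation: [-0.001, 0.3, 0.954, 0.0]
force: [1.0, 0.6, -4.5]
gripper_width: 0.0388
finger_force: 91.6
```

Run:
```python
from h import *
o=observe();print(o["ee_pos"],o["force"],o["gripper_width"],o["orientation"],np.degrees(2*np.arctan2(o["orientation"][2],o["orientation"][1])))
plan([(.5256,-.2384,.14,np.radians(145),20)])
im=read_camera("side")[:,:,::-1];ci=camera_info("side")
print(proj(ci,[.525,-.238,.12]));cv2.imwrite("pics/s6.png",im)
```

```text
[ 0.52494478 -0.23636277  0.16347094] [ 0.96025731  0.63450565 -4.49903062] 0.038796179687188063 [-6.88841119e-04  2.99560303e-01  9.54077052e-01  3.59952047e-04] 145.1375975199343
n 1
[20, -0.0017, -0.0013, 0.0235, 0.0002, -0.001, 0.0015],
end [ 0.52557077 -0.23837535  0.13996801]
[[339.04936066 156.51231108]]
```

Request:
servo_tool(
  rows=[
    [20,-0.0017,-0.0013,0.012,0,0,0],
    [20,0,0,0.012,0,0,0],
    [20,0,0,0.008,0,0,0],
    [20,0,0,0.008,0,0,0],
    [20,0,0,0.008,0,0,0],
    [20,0,0,0,0,0,0],
  ],
)

```text
clock: 11.83
ee_pos: [0.5264, -0.2384, 0.1146]
orientation: [0.0, 0.3, 0.954, 0.001]
force: [4.2, 4.3, -7.8]
gripper_width: 0.0388
finger_force: 95.2
```

Request:
servo_tool(
  rows=[
    [20,0,0.0007,0.006,0,0,0],
    [20,0,0,0.006,0,0,0],
    [20,0,0,0.005,0,0,0],
    [20,0,0,0.002,0,0,0],
    [20,0,0,0,0,0,0],
    [20,0,0,0,0,0,0],
  ],
)

```text
clock: 12.33
ee_pos: [0.5263, -0.2382, 0.0959]
orientation: [-0.0, 0.3, 0.954, 0.001]
force: [3.7, 5.5, -8.4]
gripper_width: 0.0386
finger_force: 95.2
```

Request:
servo_tool(
  rows=[
    [20,0,0,0.002,0,0,0],
    [20,0,0,0.001,0,0,0],
    [20,0,0,0,0,0,0],
    [20,0,0,0,0,0,0],
  ],
)

```text
clock: 12.67
ee_pos: [0.5263, -0.2381, 0.0954]
orientation: [0.0, 0.3, 0.954, -0.0]
force: [-15.2, 11.6, 39.3]
gripper_width: 0.0386
finger_force: 100.8
```

Contact on the collar at the expected height, so the crank is home. I'll release, rise and look.

Request:
servo_tool(
  rows=[
    [20,0,0,-0.0025,0,0,0],
    [65,0,0,0,0,0,0],
    [65,0,0,0,0,0,0],
    [65,0,0,0,0,0,0],
    [65,0,0,0,0,0,0],
    [65,0,0,-0.02,0,0,0],
    [65,0,0,-0.04,0,0,0],
    [65,0,0,-0.04,0,0,0],
    [65,-0.035,0,-0.01,0,0,0],
    [50,-0.035,0,0,0,0,0],
    [50,0,0,0,0,0,0],
    [50,0,0,0,0,0,0],
    [50,0,0,0,0,0,0],
  ],
  force=50,
)

```text
clock: 13.75
ee_pos: [0.5829, -0.2787, 0.2055]
orientation: [-0.001, 0.3, 0.954, 0.0]
force: [-0.3, 0.4, 0.5]
gripper_width: 0.05
finger_force: 0.0
```

Run:
```python
from h import *
np.set_printoptions(precision=4,suppress=True)
ci=camera_info("wrist");im=read_camera("wrist")[:,:,::-1].copy()
o=observe();print(o["ee_pos"],o["force"])
a=np.radians(-35);c,s=np.cos(a),np.sin(a);L=np.array([[.02,.02],[.02,-.02],[-.02,-.02],[-.02,.02],[.07,0]])
W=np.c_[L@np.array([[c,s],[-s,c]])+[.525,-.238],[.126]*4+[.147]]
for p in proj(ci,W): cv2.circle(im,tuple(int(round(k)) for k in p),3,(0,0,255),1)
cv2.imwrite("pics/w7.png",im); print(W[4])
plan([(*W[4][:2],.111,np.radians(145),50)])
```

```text
[ 0.5828 -0.2785  0.2057] [-0.3079  0.2173 -0.6709]
[ 0.5823 -0.2782  0.147 ]
n 3
[50, 0.0002, 0.0, 0.0316, 0.0, -0.0003, 0.0002],[50, 0.0001, 0.0001, 0.0316, -0.0001, -0.0002, 0.0003],[50, 0.0002, 0.0, 0.0315, 0.0, -0.0003, 0.0002],
end [ 0.5823 -0.2781  0.111 ]
```

View pics/w7.png

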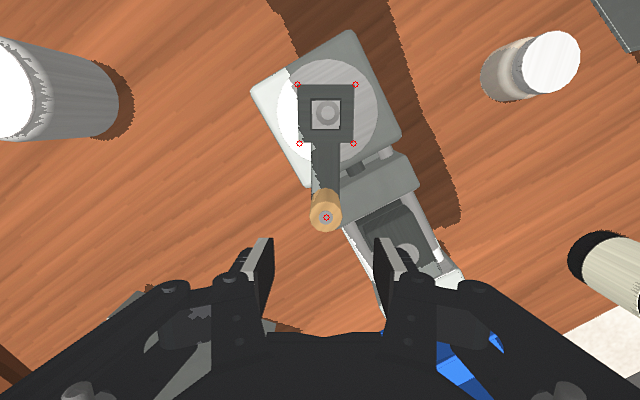

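The crank is home on the spindle and the overlay matches. That was my last viewing, so the rest goes by numbers. I'll grip the handle.

Request:
servo_tool(
  rows=[
    [50,0,0,0.032,0,0,0],
    [50,0,0,0.032,0,0,0],
    [50,0,0,0.02,0,0,0],
    [50,0,0,0.0105,0,0,0],
    [50,0,0,0,0,0,0],
    [10,0,0,0,0,0,0],
    [10,0,0,0,0,0,0],
    [10,0,0,0,0,0,0],
    [10,0,0,0,0,0,0],
    [10,0,0,0,0,0,0],
    [10,0,0,0,0,0,0],
  ],
  force=45,
)

```text
clock: 14.72
ee_pos: [0.5844, -0.2794, 0.1133]
orientation: [0.001, 0.3, 0.954, -0.0]
force: [1.1, -0.5, 7.8]
gripper_width: 0.023
finger_force: 44.4
```

Run:
```python
from h import *
np.set_printoptions(precision=4,suppress=True)
o=observe();p=o["ee_pos"];print(p,o["force"],o["gripper_width"])
Rm=rot(o["orientation"]);d=p[:2]-[.525,-.238];print("r",np.hypot(*d),np.degrees(np.arctan2(d[1],d[0])))
# clockwise circle, tool frame: y axis of tool at 55deg, handle at -x_tool
a=np.radians(-35)-np.radians(18)*np.arange(21)
P=.07*np.c_[np.cos(a),np.sin(a),0*a]
T=R.from_euler("z",np.radians(145))*R.from_quat([1,0,0,0])
print(np.round(T.inv().apply(np.diff(P,axis=0)),4)[:,:2].tolist())
```

```text
[ 0.5844 -0.2794  0.1133] [ 1.1394 -0.459   7.8061] 0.023029902590853434
r 0.07242582800495935 -34.89915941505522
[[0.0034, -0.0216], [0.0099, -0.0195], [0.0155, -0.0155], [0.0195, -0.0099], [0.0216, -0.0034], [0.0216, 0.0034], [0.0195, 0.0099], [0.0155, 0.0155], [0.0099, 0.0195], [0.0034, 0.0216], [-0.0034, 0.0216], [-0.0099, 0.0195], [-0.0155, 0.0155], [-0.0195, 0.0099], [-0.0216, 0.0034], [-0.0216, -0.0034], [-0.0195, -0.0099], [-0.0155, -0.0155], [-0.0099, -0.0195], [-0.0034, -0.0216]]
```

Request:
servo_tool(
  rows=[
    [10,0.005,-0.0216,0,0,0,0],
    [10,0.01,-0.0195,0,0,0,0],
    [10,0.0155,-0.0155,0,0,0,0],
    [10,0.0195,-0.01,0,0,0,0],
    [10,0.0216,-0.0034,0,0,0,0],
    [10,0.0216,0.0034,0,0,0,0],
    [10,0.0195,0.01,0,0,0,0],
    [10,0.0155,0.0155,0,0,0,0],
    [10,0.01,0.0195,0,0,0,0],
    [10,0.0034,0.0216,0,0,0,0],
    [10,0,0,0,0,0,0],
    [10,0,0,0,0,0,0],
  ],
)

```text
clock: 15.72
ee_pos: [0.4693, -0.1967, 0.1133]
orientation: [0.002, 0.299, 0.954, 0.0]
force: [0.1, 7.5, 13.3]
gripper_width: 0.0225
finger_force: 46.5
```

```bash
cat > st.py <<'E'
from h import *
np.set_printoptions(precision=4,suppress=True)
o=observe();p=o["ee_pos"];d=p[:2]-[.525,-.238];print(o["clock"],p,o["force"],o["gripper_width"],"r",np.hypot(*d),np.degrees(np.arctan2(d[1],d[0])))
print("f tool",rot(o["orientation"]).inv().apply(o["force"]))
E
python3 st.py
```

```text
15.7167 [ 0.4693 -0.1967  0.1133] [ 0.0869  7.4638 13.3459] 0.02254191492651971 r 0.06932502078801166 143.40418194055
f tool [  4.1516   6.1973 -13.3486]
```

Request:
servo_tool(
  rows=[
    [10,-0.0034,0.0216,0,0,0,0],
    [10,-0.01,0.0195,0,0,0,0],
    [10,-0.0155,0.0155,0,0,0,0],
    [10,-0.0195,0.01,0,0,0,0],
    [10,-0.0216,0.0034,0,0,0,0],
    [10,-0.0216,-0.0034,0,0,0,0],
    [10,-0.0195,-0.01,0,0,0,0],
    [10,-0.0155,-0.0155,0,0,0,0],
    [10,-0.01,-0.0195,0,0,0,0],
    [10,-0.0034,-0.0216,0,0,0,0],
    [10,0,0,0,0,0,0],
    [10,0,0,0,0,0,0],
  ],
)

```text
clock: 16.72
ee_pos: [0.582, -0.2805, 0.1132]
orientation: [0.001, 0.302, 0.953, -0.001]
force: [-2.1, -4.7, 9.9]
gripper_width: 0.0227
finger_force: 46.1
```

```bash
python3 st.py
```

```text
16.7167 [ 0.582  -0.2805  0.1132] [-2.1302 -4.6957  9.9472] 0.02274744836654763 r 0.07110543215427145 -36.7456953037769
f tool [-0.976  -5.0741 -9.9415]
```

One turn is done. From the flats and the vise axis I expect the stop after about 150–165° or 240–255° more, so I'll go 126° fast and then creep.

Request:
servo_tool(
  rows=[
    [10,0.0034,-0.0216,0,0,0,0],
    [10,0.01,-0.0195,0,0,0,0],
    [10,0.0155,-0.0155,0,0,0,0],
    [10,0.0195,-0.01,0,0,0,0],
    [10,0.0216,-0.0034,0,0,0,0],
    [10,0,0,0,0,0,0],
    [10,0,0,0,0,0,0],
  ],
  force=30,
)

```text
clock: 17.3
ee_pos: [0.4855, -0.2936, 0.1133]
orientation: [0.001, 0.3, 0.954, 0.001]
force: [1.5, 12.4, 10.8]
gripper_width: 0.0223
finger_force: 46.4
```

```bash
python3 st.py
python3 - <<'E'
from h import *
cv2.imwrite("pics/top8.png",read_camera("top")[:,:,::-1])
im=cv2.imread("pics/top8.png");a=cv2.imread("pics/top0.png")
ci=camera_info("top")
# brightness profile along the bed axis at mid, off-centre lines; yaw -5deg
for yaw in(-5,):
  x=np.arange(.04,.24,.004);c,s=np.cos(np.radians(yaw)),np.sin(np.radians(yaw))
  for off in(0,.025):
    uv=proj(ci,np.c_[.525+c*x-s*off,-.238+s*x+c*off,0*x+.07])
    for i in(a,im): print(off,[int(i[int(round(v)),int(round(u))].mean()) for u,v in uv])
E
```

```text
17.3 [ 0.4855 -0.2936  0.1133] [ 1.4762 12.3596 10.8054] 0.022254356428041206 r 0.06820476608948767 -125.37904506999399
f tool [  5.8397  11.0061 -10.7917]
0 [230, 228, 190, 100, 109, 96, 79, 169, 183, 182, 181, 182, 180, 179, 177, 191, 99, 58, 48, 52, 97, 108, 108, 108, 106, 107, 188, 221, 226, 227, 227, 228, 205, 123, 105, 105, 106, 105, 102, 172, 192, 190, 190, 189, 189, 187, 186, 187, 193, 193]
0 [66, 111, 96, 57, 52, 53, 54, 104, 105, 81, 78, 179, 179, 180, 177, 177, 176, 176, 174, 77, 101, 107, 108, 109, 104, 104, 187, 219, 222, 224, 224, 225, 200, 122, 103, 102, 103, 102, 98, 171, 187, 188, 187, 184, 184, 185, 185, 185, 187, 186]
0.025 [189, 183, 184, 157, 88, 81, 80, 173, 184, 186, 182, 185, 183, 186, 182, 180, 101, 50, 48, 45, 74, 67, 53, 46, 45, 95, 89, 84, 58, 56, 42, 37, 42, 56, 81, 62, 59, 50, 78, 176, 190, 187, 186, 189, 187, 186, 184, 185, 189, 190]
0.025 [90, 88, 85, 81, 87, 85, 89, 99, 77, 81, 80, 115, 181, 182, 180, 181, 181, 182, 179, 171, 71, 67, 49, 47, 38, 96, 88, 81, 62, 55, 40, 40, 40, 54, 81, 64, 55, 54, 76, 171, 185, 186, 184, 184, 184, 180, 182, 183, 188, 189]
```

```bash
cat > gap.py <<'E'
from h import *
import sys
ci=camera_info("top");c,s=np.cos(np.radians(-5)),np.sin(np.radians(-5))
x=np.arange(.084,.14,.001)
F=[cv2.imread("pics/top0.png"),cv2.imread("pics/top8.png")]
if len(sys.argv)>1: F.append(read_camera("top")[:,:,::-1])
for im in F:
    pr=[]
    for off in np.arange(-.015,.016,.003):
        uv=proj(ci,np.c_[.525+c*x-s*off,-.238+s*x+c*off,0*x+.075]).astype(np.float32)
        pr.append(cv2.remap(im.mean(2).astype(np.float32),uv[:,:1].copy(),uv[:,1:].copy(),cv2.INTER_LINEAR).ravel())
    print(np.mean(pr,0).astype(int).tolist())
E
python3 gap.py
```

```text
[181, 180, 180, 179, 179, 179, 179, 179, 178, 178, 178, 178, 176, 172, 170, 168, 157, 134, 104, 77, 60, 51, 49, 51, 54, 53, 50, 48, 47, 47, 47, 53, 67, 82, 95, 103, 108, 109, 110, 110, 110, 110, 110, 110, 110, 110, 110, 110, 109, 109, 109, 109, 109, 109, 109, 109, 110]
[174, 178, 179, 179, 179, 179, 179, 179, 179, 179, 178, 178, 178, 178, 178, 177, 176, 176, 176, 176, 176, 176, 176, 176, 175, 175, 175, 174, 168, 153, 132, 111, 97, 94, 98, 103, 107, 108, 109, 109, 109, 108, 108, 108, 108, 108, 108, 108, 108, 108, 108, 107, 107, 107, 107, 107, 108]
```

The picture profile shows about 2–3 mm of gap left, which fits a stop 60–85° from here. I'll go 36° and then creep.

Request:
servo_tool(
  rows=[
    [10,0.0216,0.0034,0,0,0,0],
    [10,0.0195,0.01,0,0,0,0],
    [10,0,0,0,0,0,0],
    [10,0,0,0,0,0,0],
  ],
)

```text
clock: 17.68
ee_pos: [0.4607, -0.2597, 0.1135]
orientation: [0.002, 0.299, 0.954, 0.0]
force: [7.9, 6.0, 5.5]
gripper_width: 0.0228
finger_force: 45.8
```

```bash
python3 st.py; python3 gap.py 1|tail -1
python3 - <<'E'
import numpy as np
# 6deg steps in tool frame beyond 126 deg; tool pos of handle at phi: (-r cos phi, -r sin phi)
f=np.radians(np.arange(126,260,6));P=.07*np.c_[-np.cos(f),-np.sin(f)]
print(np.round(np.diff(P,axis=0),4).tolist())
E
```

```text
17.6833 [ 0.4607 -0.2597  0.1135] [7.8833 5.9753 5.4685] 0.022847297736864135 r 0.06782445366722144 -161.32106552031345
f tool [-3.0772  9.4202 -5.4356]
[163, 173, 177, 177, 177, 178, 178, 178, 178, 177, 177, 177, 177, 177, 177, 176, 176, 176, 175, 175, 175, 175, 175, 175, 174, 174, 174, 175, 176, 171, 159, 140, 120, 107, 104, 105, 107, 107, 107, 108, 108, 108, 108, 107, 107, 107, 107, 107, 107, 107, 107, 107, 107, 107, 106, 106, 107]
[[0.0057, 0.0046], [0.0052, 0.0052], [0.0046, 0.0057], [0.004, 0.0061], [0.0033, 0.0065], [0.0026, 0.0068], [0.0019, 0.0071], [0.0011, 0.0072], [0.0004, 0.0073], [-0.0004, 0.0073], [-0.0011, 0.0072], [-0.0019, 0.0071], [-0.0026, 0.0068], [-0.0033, 0.0065], [-0.004, 0.0061], [-0.0046, 0.0057], [-0.0052, 0.0052], [-0.0057, 0.0046], [-0.0061, 0.004], [-0.0065, 0.0033], [-0.0068, 0.0026], [-0.0071, 0.0019]]
```

Request:
servo_tool(
  rows=[
    [10,0.0057,0.0046,0,0,0,0],
    [10,0,0,0,0,0,0],
  ],
)

```text
clock: 17.9
ee_pos: [0.4589, -0.2537, 0.1134]
orientation: [0.003, 0.3, 0.954, 0.0]
force: [9.2, 1.6, 4.6]
gripper_width: 0.0228
finger_force: 45.5
```

Request:
servo_tool(
  rows=[
    [10,0.0052,0.0052,0,0,0,0],
    [10,0,0,0,0,0,0],
  ],
)

```text
clock: 18.07
ee_pos: [0.4576, -0.2468, 0.1134]
orientation: [0.003, 0.3, 0.954, -0.0]
force: [9.0, 0.1, 4.4]
gripper_width: 0.0225
finger_force: 45.6
```

Request:
servo_tool(
  rows=[
    [10,0.0046,0.0057,0,0,0,0],
    [10,0,0,0,0,0,0],
  ],
)

```text
clock: 18.23
ee_pos: [0.4569, -0.2397, 0.1134]
orientation: [0.002, 0.3, 0.954, -0.0]
force: [7.5, -1.6, 5.6]
gripper_width: 0.0227
finger_force: 45.7
```

Request:
servo_tool(
  rows=[
    [10,0.002,0.003,0,0,0,0],
    [10,0,0,0,0,0,0],
  ],
)

```text
clock: 18.4
ee_pos: [0.4569, -0.2367, 0.1134]
orientation: [0.002, 0.3, 0.954, -0.0]
force: [6.1, -3.3, 6.2]
gripper_width: 0.0229
finger_force: 45.9
```

Request:
servo_tool(
  rows=[
    [10,0.002,0.003,0,0,0,0],
    [10,0,0,0,0,0,0],
  ],
)

```text
clock: 18.57
ee_pos: [0.4569, -0.2332, 0.1134]
orientation: [0.002, 0.301, 0.954, -0.0]
force: [5.9, -4.6, 7.1]
gripper_width: 0.0229
finger_force: 45.8
```

Request:
servo_tool(
  rows=[
    [10,0.0017,0.0033,0,0,0,0],
    [10,0,0,0,0,0,0],
  ],
)

```text
clock: 18.73
ee_pos: [0.4572, -0.2297, 0.1134]
orientation: [0.002, 0.301, 0.954, -0.001]
force: [3.8, -5.2, 7.5]
gripper_width: 0.0226
finger_force: 46.0
```

Request:
servo_tool(
  rows=[
    [10,0.0016,0.0033,0,0,0,0],
    [10,0,0,0,0,0,0],
  ],
)

```text
clock: 18.9
ee_pos: [0.4576, -0.2262, 0.1133]
orientation: [0.002, 0.301, 0.954, -0.001]
force: [3.8, -6.4, 8.0]
gripper_width: 0.0229
finger_force: 46.0
```

Request:
servo_tool(
  rows=[
    [10,0.0014,0.0034,0,0,0,0],
    [10,0,0,0,0,0,0],
  ],
)

```text
clock: 19.07
ee_pos: [0.4583, -0.2227, 0.1133]
orientation: [0.002, 0.301, 0.954, -0.001]
force: [2.4, -6.4, 8.7]
gripper_width: 0.0225
finger_force: 46.1
```

Request:
servo_tool(
  rows=[
    [10,0.0013,0.0034,0,0,0,0],
    [10,0,0,0,0,0,0],
  ],
)

```text
clock: 19.23
ee_pos: [0.4591, -0.2192, 0.1133]
orientation: [0.002, 0.301, 0.954, -0.001]
force: [2.2, -6.6, 9.0]
gripper_width: 0.0226
finger_force: 46.1
```

Request:
servo_tool(
  rows=[
    [10,0.001,0.0035,0,0,0,0],
    [10,0,0,0,0,0,0],
  ],
)

```text
clock: 19.4
ee_pos: [0.46, -0.2159, 0.1133]
orientation: [0.002, 0.301, 0.954, -0.001]
force: [0.7, -7.8, 10.6]
gripper_width: 0.0227
finger_force: 46.3
```

```bash
python3 st.py; python3 gap.py 1|tail -1
```

```text
19.4 [ 0.46   -0.2159  0.1133] [ 0.6769 -7.7639 10.5977] 0.022674677478664317 r 0.06865383859993834 161.20247404209508
f tool [ -5.0487  -5.978  -10.5746]
[149, 148, 147, 145, 143, 142, 140, 138, 137, 135, 132, 129, 124, 122, 126, 136, 147, 155, 160, 163, 165, 168, 170, 172, 173, 174, 174, 175, 175, 174, 170, 160, 147, 133, 121, 113, 109, 108, 108, 108, 107, 107, 107, 107, 107, 108, 108, 108, 108, 108, 108, 107, 107, 107, 107, 107, 107]
```

Request:
servo_tool(
  rows=[
    [10,0.001,0.0036,0,0,0,0],
    [10,0,0,0,0,0,0],
  ],
)

```text
clock: 19.62
ee_pos: [0.4612, -0.2124, 0.1133]
orientation: [0.002, 0.301, 0.954, -0.001]
force: [-0.2, -6.7, 11.3]
gripper_width: 0.0228
finger_force: 46.4
```

Request:
servo_tool(
  rows=[
    [10,0.0008,0.0036,0,0,0,0],
    [10,0,0,0,0,0,0],
  ],
)

```text
clock: 19.78
ee_pos: [0.4625, -0.2091, 0.1133]
orientation: [0.002, 0.301, 0.954, -0.001]
force: [-1.4, -8.7, 12.1]
gripper_width: 0.0227
finger_force: 46.4
```

Request:
servo_tool(
  rows=[
    [10,0.0006,0.0036,0,0,0,0],
    [10,0,0,0,0,0,0],
  ],
)

```text
clock: 19.95
ee_pos: [0.4637, -0.2064, 0.1132]
orientation: [0.001, 0.301, 0.954, -0.001]
force: [-2.7, -11.0, 12.0]
gripper_width: 0.023
finger_force: 46.5
```

Request:
servo_tool(
  rows=[
    [10,0.0004,0.0036,0,0,0,0],
    [10,0,0,0,0,0,0],
  ],
)

```text
clock: 20.12
ee_pos: [0.4648, -0.2041, 0.1132]
orientation: [0.001, 0.302, 0.953, -0.002]
force: [-6.5, -15.7, 14.2]
gripper_width: 0.0229
finger_force: 46.8
```

Request:
servo_tool(
  rows=[
    [10,0.0005,0.003,0,0,0,0],
    [10,0,0,0,0,0,0],
  ],
)

```text
clock: 20.28
ee_pos: [0.4657, -0.2024, 0.1132]
orientation: [0.001, 0.302, 0.953, -0.003]
force: [-8.2, -21.1, 16.2]
gripper_width: 0.023
finger_force: 47.0
```

Request:
servo_tool(
  rows=[
    [10,0,0.003,0,0,0,0],
    [10,0,0,0,0,0,0],
  ],
)

```text
clock: 20.45
ee_pos: [0.4667, -0.2006, 0.1131]
orientation: [0.0, 0.302, 0.953, -0.003]
force: [-12.0, -24.3, 18.3]
gripper_width: 0.023
finger_force: 47.5
```

```bash
python3 st.py; python3 gap.py 1|tail -1
```

```text
20.45 [ 0.4667 -0.2006  0.1131] [-12.0036 -24.3474  18.3239] 0.023021302708965827 r 0.06926194711790423 147.3204145959228
f tool [ -4.2659 -26.9154 -18.1662]
[169, 168, 166, 165, 163, 162, 160, 159, 157, 155, 153, 152, 149, 146, 144, 142, 140, 137, 133, 128, 124, 121, 119, 121, 130, 145, 159, 168, 171, 173, 171, 164, 151, 137, 124, 115, 110, 109, 108, 107, 107, 107, 107, 107, 106, 107, 107, 107, 107, 107, 108, 108, 107, 107, 107, 106, 106]
```

Request:
servo_tool(
  rows=[
    [10,0,0.003,0,0,0,0],
    [10,0,0,0,0,0,0],
    [10,0,0.003,0,0,0,0],
    [10,0,0,0,0,0,0],
  ],
)

```text
clock: 20.83
ee_pos: [0.4687, -0.1972, 0.1131]
orientation: [-0.001, 0.303, 0.953, -0.004]
force: [-20.4, -31.7, 25.8]
gripper_width: 0.023
finger_force: 49.4
```

Request:
servo_tool(
  rows=[
    [10,-0.0005,0.003,0,0,0,0],
    [10,0,0,0,0,0,0],
    [10,-0.0005,0.003,0,0,0,0],
    [10,0,0,0,0,0,0],
    [10,0,0,0,0,0,0],
    [10,0,0,0,0,0,0],
  ],
)

```text
clock: 21.33
ee_pos: [0.4721, -0.1928, 0.113]
orientation: [-0.001, 0.303, 0.953, -0.004]
force: [-26.0, -30.7, 31.7]
gripper_width: 0.023
finger_force: 50.0
```

```bash
python3 st.py; python3 gap.py 1|tail -1
```

```text
21.3333 [ 0.4721 -0.1928  0.113 ] [-25.956  -30.7457  31.6842] 0.023027382403033828 r 0.06961601811818707 139.50112733077518
f tool [  3.4341 -40.3706 -31.3261]
[178, 178, 177, 176, 175, 175, 173, 172, 170, 169, 168, 167, 165, 164, 162, 161, 160, 158, 156, 154, 152, 150, 147, 145, 142, 139, 137, 134, 130, 127, 122, 119, 115, 110, 104, 102, 103, 106, 107, 107, 107, 107, 108, 108, 107, 107, 107, 107, 107, 107, 107, 107, 106, 107, 107, 107, 107]
```

Resistance built up from about 157°, where I predicted the stop, and has reached 40 N at the handle, so the jaw is tight. I'll relax, release and rise.

Request:
servo_tool(
  rows=[
    [10,0,-0.004,-0.001,0,0,0],
    [10,0,-0.004,-0.001,0,0,0],
    [10,0,0,0,0,0,0],
    [10,0,0,0,0,0,0],
  ],
)

```text
clock: 21.72
ee_pos: [0.4705, -0.195, 0.1142]
orientation: [0.0, 0.301, 0.954, -0.001]
force: [-0.7, -8.7, -4.4]
gripper_width: 0.0225
finger_force: 44.6
```

```bash
python3 st.py
```

```text
21.7167 [ 0.4705 -0.195   0.1142] [-0.7109 -8.6902 -4.3878] 0.022530393827204228 r 0.06944662795368219 141.76032454522624
f tool [-4.4068 -7.5139  4.4045]
```

The handle barely sprang back, so this may be friction from my downward press and not the stop. With the vertical load relieved, I'll push on carefully to tell the two apart.

```bash
python3 gap.py 1|tail -1
python3 - <<'E'
import numpy as np
f=np.radians(180+np.arange(3,60,3));P=.07*np.c_[-np.cos(f),-np.sin(f)]
print(np.round(np.diff(P,axis=0),4).tolist())
E
```

```text
[174, 173, 172, 171, 170, 169, 168, 166, 165, 163, 162, 160, 159, 158, 156, 154, 152, 150, 148, 145, 142, 139, 137, 133, 130, 126, 123, 120, 121, 128, 139, 146, 143, 135, 123, 115, 110, 108, 108, 107, 107, 107, 107, 107, 107, 107, 107, 107, 107, 107, 107, 107, 107, 107, 107, 107, 107]
[[-0.0003, 0.0037], [-0.0005, 0.0036], [-0.0007, 0.0036], [-0.0009, 0.0036], [-0.001, 0.0035], [-0.0012, 0.0035], [-0.0014, 0.0034], [-0.0016, 0.0033], [-0.0017, 0.0032], [-0.0019, 0.0031], [-0.0021, 0.003], [-0.0022, 0.0029], [-0.0024, 0.0028], [-0.0025, 0.0027], [-0.0027, 0.0025], [-0.0028, 0.0024], [-0.0029, 0.0022], [-0.003, 0.0021]]
```

Request:
servo_tool(
  rows=[
    [10,0,0.004,0,0,0,0],
    [10,0,0,0,0,0,0],
    [10,0,0,0,0,0,0],
  ],
)

```text
clock: 22.02
ee_pos: [0.4715, -0.1934, 0.1139]
orientation: [-0.001, 0.302, 0.953, -0.002]
force: [-7.0, -19.5, -2.2]
gripper_width: 0.0227
finger_force: 45.5
```

Request:
servo_tool(
  rows=[
    [10,-0.0005,0.0036,0,0,0,0],
    [10,0,0,0,0,0,0],
    [10,0,0,0,0,0,0],
  ],
)

```text
clock: 22.27
ee_pos: [0.4726, -0.192, 0.1137]
orientation: [-0.002, 0.302, 0.953, -0.003]
force: [-13.9, -26.1, 3.0]
gripper_width: 0.0229
finger_force: 46.5
```

Request:
servo_tool(
  rows=[
    [10,-0.0005,0.0036,0,0,0,0],
    [10,0,0,0,0,0,0],
    [10,0,0,0,0,0,0],
  ],
)

```text
clock: 22.52
ee_pos: [0.4736, -0.1907, 0.1137]
orientation: [-0.003, 0.303, 0.953, -0.004]
force: [-23.8, -32.3, 10.4]
gripper_width: 0.0227
finger_force: 49.2
```

The load is now stiff (3° for 32 N) and matches the predicted angle of about 511° of spindle turn. I'll release, rise and check the gap with the wrist camera from the earlier viewpoint.

Request:
servo_tool(
  rows=[
    [10,0,-0.004,0,0,0,0],
    [10,0,-0.004,0,0,0,0],
    [10,0,-0.001,0,0,0,0],
    [50,0,0,0,0,0,0],
    [50,0,0,0,0,0,0],
    [50,0,0,0,0,0,0],
    [50,0,0,0,0,0,0],
    [50,0,0,-0.015,0,0,0],
    [50,0,0,-0.03,0,0,0],
    [50,0,0,-0.04,0,0,0],
    [50,0,0,-0.04,0,0,0],
    [50,0,0,-0.02,0,0,0],
    [50,0,0,0,0,0,0],
    [50,0,0,0,0,0,0],
  ],
)

```text
clock: 23.68
ee_pos: [0.4737, -0.1918, 0.26]
orientation: [0.001, 0.3, 0.954, -0.0]
force: [-1.2, 0.3, -0.4]
gripper_width: 0.0501
finger_force: 0.0
```

```bash
python3 st.py
python3 - <<'E'
from h import *
plan([(.5187,-.2409,.26,1.157,60)])
E
```

```text
23.6833 [ 0.4737 -0.1918  0.26  ] [-1.2183  0.2649 -0.3939] 0.050064468760858814 r 0.06908811624187206 137.99756925963953
f tool [ 1.1513 -0.4809  0.391 ]
n 12
[60, -0.0054, -0.0012, 0.0, 0.0001, 0.0001, 0.0729],[60, -0.0055, -0.0006, 0.0, 0.0001, 0.0001, 0.0729],[60, -0.0056, 0.0001, 0.0, 0.0001, 0.0001, 0.0729],[60, -0.0055, 0.0007, 0.0, 0.0001, 0.0001, 0.0729],[60, -0.0054, 0.0013, 0.0, 0.0001, 0.0001, 0.0729],[60, -0.0052, 0.0019, 0.0, 0.0001, 0.0001, 0.0729],[60, -0.005, 0.0025, 0.0, 0.0001, 0.0001, 0.0729],[60, -0.0046, 0.0031, 0.0, 0.0001, 0.0001, 0.0729],[60, -0.0043, 0.0036, 0.0, 0.0001, 0.0001, 0.073],[60, -0.0038, 0.004, 0.0, 0.0001, 0.0001, 0.0729],[60, -0.0033, 0.0044, 0.0, 0.0001, 0.0001, 0.073],[60, -0.0028, 0.0048, 0.0001, 0.0001, 0.0002, 0.0729],
end [ 0.51869745 -0.24085718  0.25995595]
```

Request:
servo_tool(
  rows=[
    [60,-0.0054,-0.0012,0,0,0,0.073],
    [60,-0.0055,-0.0006,0,0,0,0.073],
    [60,-0.0056,0,0,0,0,0.073],
    [60,-0.0055,0.0007,0,0,0,0.073],
    [60,-0.0054,0.0013,0,0,0,0.073],
    [60,-0.0052,0.002,0,0,0,0.073],
    [60,-0.005,0.0025,0,0,0,0.073],
    [60,-0.0046,0.003,0,0,0,0.073],
    [60,-0.0043,0.0036,0,0,0,0.073],
    [60,-0.0038,0.004,0,0,0,0.073],
    [60,-0.0033,0.0044,0,0,0,0.073],
    [60,-0.0028,0.0048,0,0,0,0.073],
    [60,0,0,0,0,0,0],
    [60,0,0,0,0,0,0],
    [60,0,0,0,0,0,0],
  ],
)

```text
clock: 24.93
ee_pos: [0.5177, -0.2404, 0.258]
orientation: [-0.001, 0.836, 0.548, -0.0]
force: [0.1, 0.5, -0.1]
gripper_width: 0.0601
finger_force: 0.0
```

```bash
cat > gw.py <<'E'
from h import *
import json
ci=camera_info("wrist");im=read_camera("wrist")[:,:,::-1];cv2.imwrite("pics/w9.png",im)
ld=lambda f:{k:np.array(v) if isinstance(v,list) else v for k,v in json.load(open(f)).items()}
c1=ld("ci1.json");i1=cv2.imread("pics/w1.png")
x=np.arange(.055,.2,.002)
for z in(.08,):
  for cc,i in((c1,i1),(ci,im)):
    for yaw,offs in((-5,(-.02,0,.02)),):
      c,s=np.cos(np.radians(yaw)),np.sin(np.radians(yaw))
      for off in offs:
        uv=proj(cc,np.c_[.525+c*x-s*off,-.238+s*x+c*off,0*x+z]).astype(np.float32)
        print(off,cv2.remap(i.mean(2).astype(np.float32),uv[:,:1].copy(),uv[:,1:].copy(),cv2.INTER_LINEAR).ravel().astype(int).tolist())
print(observe()["ee_pos"])
E
python3 gw.py
```

```text
-0.02 [204, 203, 129, 115, 196, 237, 241, 241, 241, 240, 240, 239, 238, 237, 237, 237, 236, 236, 236, 236, 219, 194, 154, 148, 155, 137, 161, 162, 148, 88, 142, 161, 166, 160, 164, 161, 162, 164, 162, 165, 162, 163, 163, 162, 162, 160, 162, 161, 160, 160, 160, 159, 160, 159, 159, 159, 158, 159, 157, 157, 156, 156, 156, 155, 156, 155, 134, 240, 223, 236, 241, 241, 241]
0 [152, 151, 139, 117, 114, 134, 138, 138, 138, 139, 139, 138, 138, 137, 136, 136, 138, 138, 138, 137, 132, 230, 250, 92, 77, 87, 76, 78, 80, 80, 142, 163, 167, 164, 164, 164, 163, 164, 163, 163, 164, 161, 175, 255, 253, 253, 253, 253, 253, 253, 253, 253, 253, 253, 254, 254, 149, 155, 156, 153, 153, 154, 152, 153, 150, 153, 139, 198, 203, 235, 242, 240, 241]
0.02 [139, 114, 105, 106, 106, 131, 139, 139, 138, 139, 138, 139, 140, 139, 140, 140, 139, 139, 138, 138, 134, 147, 194, 164, 75, 82, 82, 80, 79, 81, 132, 162, 164, 166, 164, 165, 165, 165, 164, 164, 165, 164, 164, 165, 164, 164, 162, 163, 163, 162, 163, 161, 161, 160, 159, 159, 160, 158, 159, 157, 158, 156, 156, 157, 157, 156, 149, 176, 184, 231, 241, 240, 240]
-0.
[... 445 characters left out ...]
, 146, 145, 143, 144, 142, 141, 145, 140, 139, 146, 201, 251, 244, 244, 229, 178, 170, 174, 175, 174, 173, 174, 173, 174, 173, 173, 174, 145, 255, 254, 254, 254, 254, 254, 254, 254, 254, 254, 254, 254, 255, 166, 165, 163, 163, 164, 162, 163, 162, 162, 163, 154, 180, 231, 241, 247, 245, 246]
0.02 [146, 144, 145, 145, 147, 147, 148, 148, 148, 109, 113, 113, 111, 118, 141, 147, 146, 145, 146, 148, 147, 147, 148, 147, 147, 147, 146, 154, 250, 235, 228, 163, 176, 175, 174, 175, 175, 174, 174, 174, 174, 175, 174, 174, 174, 173, 173, 173, 172, 172, 171, 171, 171, 170, 170, 169, 169, 169, 168, 167, 169, 166, 167, 166, 166, 165, 165, 167, 232, 238, 246, 246, 246]
[ 0.51771581 -0.24044412  0.25828566]
```

The jaw has moved about 17 mm (predicted 17.7), and its far edge now meets the block with no dark gap, while the block's own edges have not moved. The jaw is tight. Now the flap.

Run:
```python
from h import *
plan([(.53,-.2,.33,1.157,50),(.667,.207,.33,1.739,50),(.667,.207,.255,1.739,50)])
```

```text
n 3
[50, 0.014, -0.0017, -0.0239, -0.0002, 0.0, 0.0005],[50, 0.014, -0.0016, -0.0239, -0.0002, 0.0, 0.0005],[50, 0.014, -0.0017, -0.0239, -0.0002, -0.0001, 0.0004],
n 11
[50, 0.0389, -0.0035, 0.0, 0.0, 0.0, -0.0337],[50, 0.039, -0.0014, 0.0, 0.0, 0.0, -0.0337],[50, 0.039, 0.0007, 0.0, 0.0, 0.0, -0.0337],[50, 0.0389, 0.0027, 0.0, 0.0, 0.0, -0.0337],[50, 0.0388, 0.0048, 0.0, 0.0, 0.0, -0.0337],[50, 0.0384, 0.0068, 0.0, 0.0, 0.0, -0.0337],[50, 0.038, 0.0088, 0.0, 0.0, 0.0, -0.0337],[50, 0.0375, 0.0109, 0.0, 0.0, 0.0, -0.0336],[50, 0.0369, 0.0128, 0.0, 0.0, 0.0, -0.0337],[50, 0.0362, 0.0147, 0.0, 0.0, 0.0, -0.0336],[50, 0.0353, 0.0167, 0.0, 0.0, 0.0, -0.0337],
n 2
[50, 0.0, 0.0, 0.0375, 0.0, 0.0, 0.0],[50, 0.0, 0.0, 0.0375, 0.0, 0.0, 0.0],
end [0.66702927 0.20697316 0.25498373]
```

Request:
servo_tool(
  rows=[
    [50,0.014,-0.0017,-0.024,0,0,0],
    [50,0.014,-0.0017,-0.024,0,0,0],
    [50,0.014,-0.0017,-0.024,0,0,0],
    [50,0.039,-0.0035,0,0,0,-0.0337],
    [50,0.039,-0.0014,0,0,0,-0.0337],
    [50,0.039,0.0007,0,0,0,-0.0337],
    [50,0.039,0.0027,0,0,0,-0.0337],
    [50,0.039,0.0048,0,0,0,-0.0337],
    [50,0.0384,0.0068,0,0,0,-0.0337],
    [50,0.038,0.0088,0,0,0,-0.0337],
    [50,0.0375,0.011,0,0,0,-0.0337],
    [50,0.037,0.0128,0,0,0,-0.0337],
    [50,0.036,0.0147,0,0,0,-0.0337],
    [50,0.035,0.0167,0,0,0,-0.0337],
    [50,0,0,0,0,0,0],
    [50,0,0,0,0,0,0],
    [50,0,0,0,0,0,0],
  ],
)

```text
clock: 26.4
ee_pos: [0.668, 0.2062, 0.3304]
orientation: [-0.0, 0.645, 0.764, -0.0]
force: [-0.2, -0.9, -0.1]
gripper_width: 0.0497
finger_force: 0.0
```

Run:
```python
from h import *
plan([(.667,.207,.255,1.739,50)]); o=observe(); print(o["ee_pos"],o["orientation"])
```

```text
n 2
[50, 0.0005, -0.0004, 0.0377, -0.0002, 0.0, 0.0001],[50, 0.0005, -0.0005, 0.0377, -0.0002, 0.0001, 0.0001],
end [0.66694842 0.20703651 0.25500127]
[0.66803582 0.20621878 0.33040101] [-1.41548461e-04  6.45076892e-01  7.64117597e-01 -2.86189911e-04]
```

Request:
servo_tool(
  rows=[
    [50,0,0,0.025,0,0,0],
    [50,0,0,0.03,0,0,0],
    [50,0,0,0.02,0,0,0],
    [50,0,0,0,0,0,0],
    [0,0,0,0,0,0,0],
    [0,0,0,0,0,0,0],
    [0,0,0,0,0,0,0],
    [0,0,0,0,0,0,0],
    [0,0,0,0,0,0,0],
    [0,0,0,0,0,0,0],
  ],
  force=30,
)

```text
clock: 27.23
ee_pos: [0.6693, 0.2064, 0.2579]
orientation: [0.001, 0.646, 0.763, 0.001]
force: [2.0, -1.0, 6.5]
gripper_width: 0.0107
finger_force: 29.5
```

Run:
```python
import numpy as np
A=np.linspace(1.75,0,18)+.0143;P=.21*np.c_[-np.cos(A),-np.sin(A)]
print(np.round(np.diff(P,axis=0),4).tolist())
```

```text
[[-0.0214, -0.0031], [-0.0216, -0.0008], [-0.0216, 0.0014], [-0.0213, 0.0036], [-0.0208, 0.0058], [-0.0201, 0.0079], [-0.0192, 0.0099], [-0.0181, 0.0118], [-0.0168, 0.0136], [-0.0153, 0.0153], [-0.0136, 0.0168], [-0.0119, 0.0181], [-0.0099, 0.0192], [-0.0079, 0.0201], [-0.0058, 0.0208], [-0.0036, 0.0213], [-0.0014, 0.0216]]
```

Request:
servo_tool(
  rows=[
    [0,0,-0.0214,-0.003,0,0,0],
    [0,0,-0.0216,-0.0008,0,0,0],
    [0,0,-0.0216,0.0014,0,0,0],
    [0,0,-0.0213,0.0036,0,0,0],
    [0,0,-0.0208,0.0058,0,0,0],
    [0,0,-0.02,0.008,0,0,0],
    [0,0,-0.0192,0.01,0,0,0],
    [0,0,-0.018,0.0118,0,0,0],
    [0,0,0,0,0,0,0],
  ],
)

```text
clock: 27.98
ee_pos: [0.5038, 0.1778, 0.218]
orientation: [0.0, 0.645, 0.764, -0.001]
force: [-2.3, -3.8, 2.4]
gripper_width: 0.0106
finger_force: 31.4
```

Run:
```python
from h import *
o=observe();p=o["ee_pos"];print(p,o["force"]);d=p[:2]-[.6293,.1997]
b=-(d@[np.cos(.1687),np.sin(.1687)]);print("r",np.hypot(b,p[2]+.0165-.0645),"ang",np.arctan2(p[2]+.0165-.0645,b))
```

```text
[0.5037977  0.17777438 0.21804296] [-2.32607702 -3.77844056  2.40986339]
r 0.21247558082406015 ang 0.9277855758143984
```

Request:
servo_tool(
  rows=[
    [0,0,-0.0168,0.0136,0,0,0],
    [0,0,-0.0153,0.0153,0,0,0],
    [0,0,-0.0136,0.0168,0,0,0],
    [0,0,-0.012,0.018,0,0,0],
    [0,0,-0.01,0.019,0,0,0],
    [0,0,-0.008,0.02,0,0,0],
    [0,0,-0.0058,0.0208,0,0,0],
    [0,0,-0.0036,0.021,0,0,0],
    [0,0,-0.0014,0.018,0,0,0],
    [0,0,0,0,0,0,0],
    [0,0,0,0,0,0,0],
  ],
)

```text
clock: 28.9
ee_pos: [0.4247, 0.1653, 0.0572]
orientation: [0.001, 0.646, 0.763, 0.002]
force: [12.1, -4.3, -3.0]
gripper_width: 0.0109
finger_force: 33.3
```

Request:
servo_tool(
  rows=[
    [0,0,0.001,0.003,0,0,0],
    [0,0,0,0.002,0,0,0],
    [40,0,0,0,0,0,0],
    [40,0,0,0,0,0,0],
    [40,0,0,0,0,0,0],
    [40,0,0,0,0,0,0],
    [40,0,0,-0.02,0,0,0],
    [40,0,0,-0.04,0,0,0],
    [40,0,0,-0.04,0,0,0],
    [40,0,0,-0.04,0,0,0],
    [40,0,0,-0.03,0,0,0],
    [40,0,0,0,0,0,0],
    [40,0,0,0,0,0,0],
    [40,0,0,0,0,0,0],
  ],
)

```text
clock: 30.07
ee_pos: [0.4223, 0.1646, 0.2213]
orientation: [0.0, 0.646, 0.764, -0.0]
force: [0.3, 0.2, -0.3]
gripper_width: 0.04
finger_force: 0.0
```

Run:
```python
from h import *
o=observe();print(o["clock"],o["ee_pos"],o["force"],o["gripper_width"])
# flap shut? compare with first images; jar, can, wrench regions too
for n in("top","side"):
    im=read_camera(n);a=cv2.imread(f"pics/{n}0.png")[:,:,::-1];cv2.imwrite(f"pics/{n}9.png",im[:,:,::-1])
    ci=camera_info(n)
    for k,p in dict(bar=(.4222,.1644,.0675),jar=(.598,-.058,.07),can=(.3546,-.4327,.1),wrench=(.40,-.065,.01),hinge=(.62,.2,.067)).items():
        u,v=proj(ci,p)[0].astype(int);s=np.s_[v-14:v+15,u-14:u+15]
        A=im[s].mean(2).astype(np.float32);B=a[s].mean(2).astype(np.float32)
        print(n,k,"meandiff",abs(A-B).mean().round(1),"shift",np.round(cv2.phaseCorrelate(B,A,cv2.createHanningWindow((29,29),cv2.CV_32F))[0],2))
```

```text
30.0667 [0.42225625 0.16464095 0.22133806] [ 0.25315706  0.18731018 -0.26946563] 0.040025934054863065
top bar meandiff 40.1 shift [-2.   -4.96]
top jar meandiff 8.9 shift [0.01 0.02]
top can meandiff 46.4 shift [-0.   -0.26]
top wrench meandiff 7.3 shift [-0.07  0.04]
top hinge meandiff 10.8 shift [ 0.07 -0.11]
side bar meandiff 21.6 shift [ 0.7 -0.1]
side jar meandiff 23.5 shift [ 0.12 -0.34]
side can meandiff 24.4 shift [-0.07 -0.14]
side wrench meandiff 3.8 shift [-0.11  0.01]
side hinge meandiff 5.0 shift [-0.06 -0.09]
```

Run:
```python
from h import *
# predicted handle for crank home at yaw ~138 deg; wood blob centroid in top and side pictures
cands=[]
for n in("top","side"):
    ci=camera_info(n);im=cv2.imread(f"pics/{n}9.png");a=np.radians(139)
    H=np.array([.525+.07*np.cos(a),-.238+.07*np.sin(a),.125]);u,v=proj(ci,H)[0]
    m=cv2.inRange(cv2.cvtColor(im,cv2.COLOR_BGR2HSV),(12,60,100),(35,255,255))
    w=np.zeros_like(m);cv2.circle(w,(int(u),int(v)),16,255,-1);m&=w
    N,_,st,ce=cv2.connectedComponentsWithStats(m)
    print(n,"pred mid",proj(ci,H)[0],"top",proj(ci,H+[0,0,.022])[0],"bottom",proj(ci,H-[0,0,.022])[0]);print([(st[i].tolist(),ce[i].round(1).tolist()) for i in range(1,N) if st[i][4]>8])
```

```text
top pred mid [366.72271001 207.71663665] top [367.57986107 206.07141791] bottom [365.89484438 209.30564482]
[([351, 203, 5, 6, 10], [353.0, 205.4]), ([364, 203, 11, 13, 97], [368.6, 209.1])]
side pred mid [350.11454352 166.4688692 ] top [350.42510655 160.20277709] bottom [349.8104279  172.60487466]
[([349, 151, 7, 4, 11], [352.3, 152.5]), ([347, 153, 16, 22, 154], [352.3, 164.2]), ([361, 162, 5, 13, 22], [363.7, 167.1]), ([360, 168, 3, 7, 11], [360.7, 170.6])]
```

The handle is where a fully seated crank would put it in both views. The flap is shut, and the jar, can and wrench have not moved. I'm handing in.

```bash
python3 -c "
from cell import *
print(close_job())"
```

```text
the job is handed in; nothing more can be done
None
```

I handed the job in at about 30 s. By my measurements the crank is fully down on the spindle, the jaw is tight on the bearing block, the spanner is still in the box, the flap is shut, and the jar, can and wrench have not moved; the hand-in returned no verdict.

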